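# Close a tin in the bench closing press

### The job

One of the two metal tins on the counter still has its lid standing proud of the rim. Set it on the bed of the closing press and push it back between the two converging guides until it is fully home against both of them, centred under the ram with its lid still up, then pull the press lever to drive the lid fully down. Finish with the lever swung back up to the top and the closed tin standing in the guides, and leave everything else on the counter standing where it is.

Things in the scene. Friction and masses are not known exactly. Their poses are not given: they have to be found in the camera images.
- tin: round bare-metal tin, 56 mm diameter, rim 44 mm high, 0.17 kg. Its lever lid, a 49 mm disc with a plug that fits inside the rim, stands 8 mm too high: the lid's top is at 54 mm now, 46 mm when home (disc resting on the rim). Origin at the centre of its underside, z up. Loose, upright, in any one of six places among the cups
- tin_lid (a joint): how far the tin's lid has been pushed down, m: 0 = standing proud as found, 0.008 = fully home. A tight push fit: takes about 16 N of straight downward force and stays where it is put
- closed_tin: a second, finished tin of the same make, 56 mm diameter and only 46 mm tall because its lid is home; loose; not to be disturbed. Origin at the centre of its underside
- cup_a: hand-made clay cup, about 54 mm diameter, 57 mm tall, loose, not to be disturbed; origin at the centre of its underside
- cup_b: hand-made clay cup, about 52 mm diameter, 52 mm tall, loose, not to be disturbed; origin at the centre of its underside
- cup_c: hand-made clay cup, about 55 mm diameter, 52 mm tall, loose, not to be disturbed; origin at the centre of its underside
- corked_bottle: small corked green glass bottle, 38 mm diameter, 98 mm tall, loose, not to be disturbed; origin at the centre of its underside
- press: grey cast bench press, fixed. Origin on the counter below the ram axis; x from its open mouth (front) back to the column, y to the left seen from the front, z up. Flat slippery polished bed 8 mm thick, 126 mm wide, from x -125 to +125 mm. Head: y +-29, z 110 to 186 mm, from x -32 mm back; the ram sticks out above it up to z 225 mm. Column from x +65 mm back
- press_nest (a point): point on the bed's top (8 mm above the counter) under the ram: centre of the tin's underside when it touches both guides. Axes as press. The guides are two bars, 24 mm tall above the bed, with slippery white plastic faces at 35 degrees either side of the press's x axis; gap 98 mm at the mouth (21 mm in front of this point, 117 mm wide outside) narrowing to 16 mm (37 mm behind)
- press_lever (a joint): lever angle, rad: 0 = raised to its stop (lever leans 15 degrees forward of upright), grows as it is pulled forward and down, stop at 1.4 (5 degrees below level). Friction holds it where it is left; about 2 N at the knob moves it, 2 N more while pressing the lid. 1 rad lowers the ram 14 mm. Starts between 0.3 and 1.3; above 0.65 the foot is too low for the tin with its lid up
- press_knob (a point): centre of the black ball knob (28 mm diameter) on the end of the lever, 120 mm from the lever's axis; moves with the lever. The lever rod (10 mm thick) runs from here straight to press_hinge
- press_hinge (a point): point on the lever's axis in the plane of lever and knob: 22 mm behind the ram axis, 60 mm to the right of it (press y = -60 mm), 150 mm above the counter. The lever turns about the press's y axis and swings in the press's x-z plane
- press_foot (a point): centre of the underside of the round foot (44 mm diameter) on the ram; 71.6 mm above the counter with the lever at 0, so 63.6 mm above the bed; a foot pressed on a lid that is home stands 54 mm above the counter, at lever 1.26
- stool_edge (a point): fixed obstacle: middle of the front top edge of the wooden stool that stands on the counter behind the cups. Its solid top is 330 mm wide in y, 27 mm thick, 356 mm above the counter, and runs from this edge 780 mm backward (+x); rails and legs below it. Keep the gripper and wrist in front of this edge while among the cups

How it is judged (in metres and radians):
On the way, in this order (a step that is already met when the one before it is completed fails the run):
1. the tin stands fully home against both guides, centred under the ram, its lid still up (horizontal distance between tin and press_nest below 0.003 m and z of tin in the frame of press_nest between -0.003 and 0.003 m and angle between tin's own z axis and vertical below 0.06 rad and value of joint tin_lid below 0.004 m), for 0.2 s.
2. the lever is pulled down and drives the lid home, the tin staying in the guides (horizontal distance between tin and press_nest below 0.003 m and z of tin in the frame of press_nest between -0.003 and 0.003 m and angle between tin's own z axis and vertical below 0.06 rad and value of joint tin_lid above 0.0068 m and value of joint press_lever above 1.05 rad), for 0.1 s.
At the end, for the whole second after the job is handed in: the tin stands upright on the bed in the guides, its centre within 3 mm of the point under the ram, its lid pushed down at least 6.8 of 8 mm, the lever within 0.2 rad of its raised stop, everything at rest and the other five loose things within 20 mm of where they stood and upright (horizontal distance between tin and press_nest below 0.003 m and z of tin in the frame of press_nest between -0.003 and 0.003 m and angle between tin's own z axis and vertical below 0.06 rad and value of joint tin_lid above 0.0068 m and value of joint press_lever below 0.2 rad and linear speed of tin below 0.02 m/s); the robot touches nothing.
It fails at once if closed_tin is disturbed (moved 20 mm or tipped) (distance of closed_tin from where it was at the start of the episode above 0.02 m or angle between closed_tin's own z axis and vertical above 0.4 rad).
It fails at once if cup_a is disturbed (moved 20 mm or tipped) (distance of cup_a from where it was at the start of the episode above 0.02 m or angle between cup_a's own z axis and vertical above 0.4 rad).
It fails at once if cup_b is disturbed (moved 20 mm or tipped) (distance of cup_b from where it was at the start of the episode above 0.02 m or angle between cup_b's own z axis and vertical above 0.4 rad).
It fails at once if cup_c is disturbed (moved 20 mm or tipped) (distance of cup_c from where it was at the start of the episode above 0.02 m or angle between cup_c's own z axis and vertical above 0.4 rad).
It fails at once if corked_bottle is disturbed (moved 20 mm or tipped) (distance of corked_bottle from where it was at the start of the episode above 0.02 m or angle between corked_bottle's own z axis and vertical above 0.4 rad).
It also fails if it takes over 72 s, if anything falls off the work surface, if the arm or the gripper's body presses on something with over 40 N, if the wrist force passes 120 N, or if a joint passes its speed limit or range.

### The arm

A 6-joint arm with a two-finger parallel gripper is mounted at the origin on a cart in front of the work surface, level with it; the furniture and walls round the work are solid. World frame = base frame: x ahead of the robot, y to its left, z up, the work surface at z = 0. Lengths are in mm, angles in rad, forces in N, time in s.
With the tool pointing down it reaches from about 275 to 1000 mm from the base axis. Payload 8.4 kg.
Tool frame: the origin (TCP) lies between the finger pads; the fingertips stand 22 mm ahead of it and the grasp point (between the pads) lies 3 mm ahead of it (r.nose_length is the z of the fingertips in the tool frame, in mm); z points along the fingers, y is the line along which they close (so a half turn about z gives the same grasp; the last joint's range is limited). The gripper opens to 85 mm and grips with 20 to 120 N. Pads are 22 mm wide; open, the fingers measure 114 mm over their backs; the gripper's body (76 mm by 85 mm) begins 54 mm behind the grasp point. The pads swing forward as they close: fully open they stand 13 mm farther back than shut.
Start: joints at [0.747, 0.353, 1.633, -0, 1.155, -0.002], TCP at [457.733, 425.568, 253.281] pointing down, gripper open.
Joint ranges: [-2.63, 2.63], [-0.92, 2.1], [0.06, 2.66], [-1.3, 4.44], [0, 2.69], [-3.02, 3.02]. Speed limits (rad/s): [2.22, 2.22, 2.79, 3.14, 3.14, 3.14].

### API

Orientations are given as [roll, pitch, yaw] about the fixed x, y, z axes, in that order (R = Rz(yaw) Ry(pitch) Rx(roll)).
In Python, from rig import r gives the robot as it stands.
- The arm moves only by the shell command python3 steer.py 'ROWS' [FORCE]. ROWS is rows parted by semicolons, their numbers by spaces, 1 to 5 of them, each of 7 numbers: a rotation vector rx, ry, rz in rad, then dx, dy, dz in mm, then the opening from 0.0 (shut) to 1.0 (fully open); each row shifts and turns the commanded pose from where the row before left it, along the tool's axes as they then stand; what a row does not reach is not made up. A row lasts 1/12 s, in which the tool goes at most 41.7 mm and 0.125 rad, less where a joint would pass 70% of its speed; a pose out of reach is approached as far as the arm can. The fingers move at their own pace and stop on an object; FORCE is the grip in N (left out, the last holds). Time passes only in rows, so rows that do not move let the fingers close. It prints the time, the measured TCP pose, the force, the opening and the grip force at its end.
- r.sense(): the state, without advancing time (a new reading comes with each control period).
- r.grab_frame(name): name is "side" or "top" or "wrist"; returns the picture (384x512x3 uint8, red, green, blue); there is no depth.
- r.camera_params(name): a dict with "fx", "fy", "cx", "cy" (pixels), "dist_coeffs" ([k1, k2, p1, p2, k3] as OpenCV has them; the pictures are not rectified), "rvec" (rotation vector, rad) and "tvec" (3), from world to camera coordinates, as OpenCV has them. Camera axes: x right, y down, z forward; pixel columns grow to the right and rows downward; lengths in mm; the calibration is good to about 2 mm. A picture is of the moment at which its call begins: read the wrist's pose just before it. camera_params takes no time and is no camera call; for the wrist camera it gives the pose at the moment of the call.
- r.sign_off(): hands the job in; it is judged then, once.
The state is a dict: "clock": time; "qpos": joint angles; "qvel": joint speeds; "joint_efforts": joint torques, N m; "eef_pos": TCP position; "tcp_rot": TCP orientation; "contact_force": force on the tool from outside, world axes, zero at the start; "wrist_torque": the same for the moment, N m; "opening": opening from 0.0 (shut) to 1.0 (fully open); "grasp_force": force on a finger pad.
Only numpy, scipy, OpenCV 4.12 (cv2) and the standard library are available. Lean on these libraries where they do the work, as an engineer would, in place of code of your own. Each camera call takes 0.05 s, during which the arm holds its last target. There are 200 camera calls.

## Working session

There is one attempt and no reset: what is moved stays moved. The work goes in short steps, Python scripts to look and compute and a shell command to move; the robot and the scene stay as the last step left them, time stands still between calls to the robot, and variables do not carry over. Pictures are saved under pics/ and viewed, at most 10 in all, crops included, and the job is handed in when it is done.

```bash
ls; mkdir -p pics; cat > h.py <<'E'
import numpy as np, cv2
from rig import r
def proj(c,P):
    return cv2.projectPoints(np.float64(P).reshape(-1,1,3),np.float64(c['rvec']),np.float64(c['tvec']),K(c),np.float64(c['dist_coeffs']))[0].reshape(-1,2)
def K(c): return np.array([[c['fx'],0,c['cx']],[0,c['fy'],c['cy']],[0,0,1.]])
def ray(c,uv):
    n=cv2.undistortPoints(np.float64(uv).reshape(-1,1,2),K(c),np.float64(c['dist_coeffs'])).reshape(-1,2)
    R=cv2.Rodrigues(np.float64(c['rvec']))[0]; o=-R.T@np.float64(c['tvec']).ravel()
    return o,np.c_[n,np.ones(len(n))]@R
def atz(c,uv,z):
    o,d=ray(c,uv); return o+d*((z-o[2])/d[:,2])[:,None]
def tri(c1,u1,c2,u2):
    o1,d1=ray(c1,[u1]);o2,d2=ray(c2,[u2]);d1=d1[0];d2=d2[0]
    s=np.linalg.lstsq(np.c_[d1,-d2],o2-o1,rcond=None)[0]
    a=o1+s[0]*d1;b=o2+s[1]*d2; return (a+b)/2,np.linalg.norm(a-b)
def save(n,img): cv2.imwrite('pics/'+n,img[:,:,::-1])
E
python3 - <<'E'
from h import *
import pickle
d={}
for n in("side","top","wrist"):
    c=r.camera_params(n);im=r.grab_frame(n);d[n]=(c,im)
    R=cv2.Rodrigues(np.float64(c['rvec']))[0];print(n,c['fx'],c['cx'],c['cy'],c['dist_coeffs'],-R.T@np.float64(c['tvec']).ravel(),R[2])
pickle.dump(d,open('f0.pkl','wb'))
save('a.png',cv2.resize(d['top'][1],(800,600),interpolation=2))
save('b.png',cv2.resize(d['side'][1],(800,600),interpolation=2))
print(r.sense())
E
```

```text
pics
rig.py
steer.py
side 416.80758591687595 248.89886429780168 191.39667791403375 [-0.0614071  0.         0.         0.         0.       ] [218.36995444 958.26647594 722.07494206] [ 0.28568273 -0.83159536 -0.47627149]
top 391.0920004070534 262.0992569886618 187.5488675101337 [-0.00852599  0.          0.          0.          0.        ] [ 483.45902286   50.51985405 1243.92457113] [ 0.04937563 -0.01144776 -0.99871467]
wrist 280.92956000064436 257.66911821405523 190.59228233403167 [0.01878646 0.         0.         0.         0.        ] [402.77801221 484.40825602 373.12772661] [ 0.21123901 -0.22789756 -0.95049502]
{'clock': 0.15, 'qpos': array([ 7.46621967e-01,  3.53523638e-01,  1.63395601e+00,  4.39234393e-08,
        1.15522296e+00, -2.44650370e-03]), 'qvel': array([ 0.00032815,  0.00022334, -0.00322139,  0.00070556, -0.00039917,
       -0.00163719]), 'joint_efforts': array([ 2.26592692e-04, -6.05633211e+01, -3.42340279e+01,  1.36983776e-04,
        6.16290563e-03, -1.42100032e-05]), 'eef_pos': array([457.46836463, 425.34209973, 252.71565647]), 'tcp_rot': array([-3.14048270e+00, -2.75566414e-06,  2.31986478e+00]), 'contact_force': array([-0.74568833, -0.21416077,  0.49260701]), 'wrist_torque': array([ 0.02720082, -0.04437213,  0.0140531 ]), 'grasp_force': 0.0, 'opening': 1.001898771572196}
```

View pics/a.png

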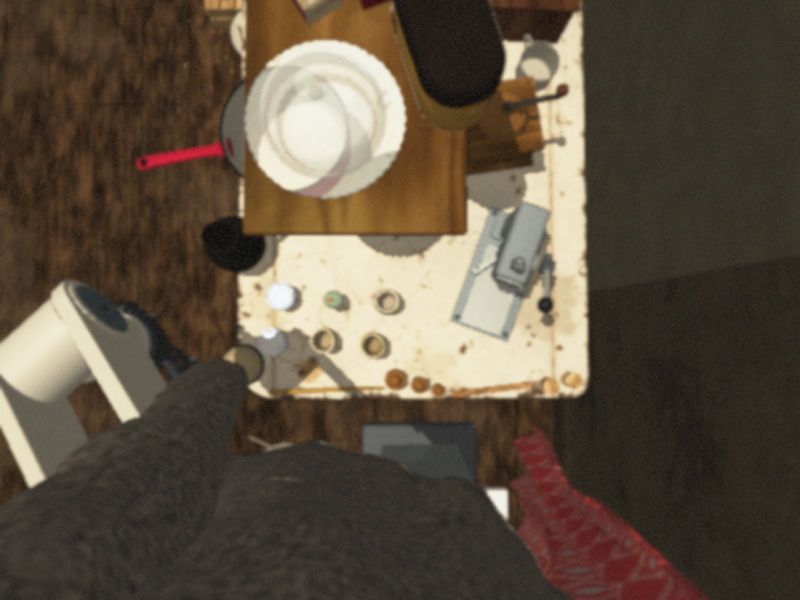

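View pics/b.png

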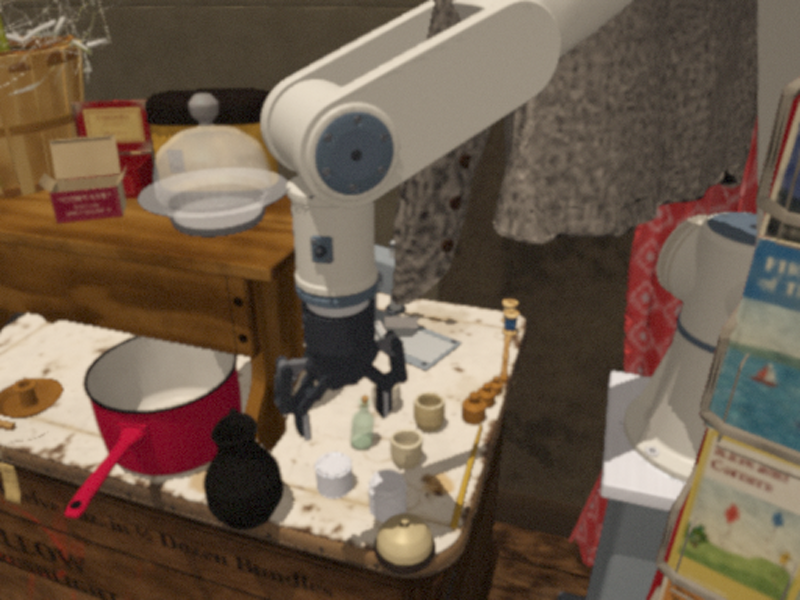

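The top view shows the press at (505,270), the two tins at (282,297) and (272,341), cups at (388,301), (325,341) and (375,345), and the bottle at (335,300). The side view shows the tins at (334,474) and (388,495), with the second looking taller. I'll zoom in next.

```bash
python3 - <<'E'
from h import *
import pickle
d=pickle.load(open('f0.pkl','rb'))
R=lambda im,x,y,w,h,s:cv2.resize(im[y:y+h,x:x+w],(w*s,h*s),interpolation=2)
a=R(d['side'][1],190,275,80,60,5)      # 400x300
b=R(d['top'][1],160,170,100,75,4)      # 400x300
c=R(d['top'][1],280,120,80,100,3)     # 240x300
w=cv2.resize(d['wrist'][1],(400,300),interpolation=2)
o=np.zeros((600,800,3),np.uint8);o[:300,:400]=a;o[:300,400:]=b;o[300:,:240]=c;o[300:,400:]=w
save('c.png',o)
E
```

```text
(no output)
```

View pics/c.png

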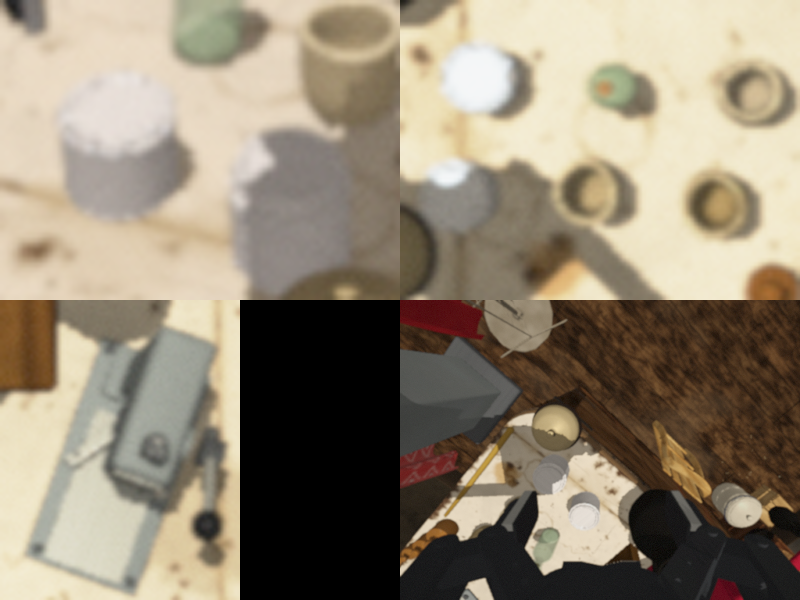

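```bash
python3 - <<'E'
from h import *
import pickle
d=pickle.load(open('f0.pkl','rb'));c=d['top'][0];s=d['side'][0]
T=lambda x,y:(160+x/4-.5,170+y/4-.5)
S=lambda x,y:(190+x/5-.5,275+y/5-.5)
for n,p,z in[('tinA',(480,79),48),('tinB',(459,193),50),('bottle',(605,87),95),('cupc',(755,92),52),('cup1',(588,192),52),('cup2',(718,203),52)]:
    print(n,atz(c,[T(p[0]-400,p[1])],z))
print(tri(c,T(80,79),s,S(117,107)))
print(tri(c,T(59,193),s,S(292,172)))
P=lambda x,y:(280+x/3-.5,120+(y-300)/3-.5)
print('bed front corners',atz(c,[P(28,553),P(135,592)],8),'rear left',atz(c,[P(103,345)],8))
print('ram',atz(c,[P(155,448)],225),'knob',atz(c,[P(207,525)],200),'kn100',atz(c,[P(207,525)],140))
print('head front corners',atz(c,[P(107,470),P(168,490)],186),'rear',atz(c,[P(160,328),P(215,348)],186))
print('lever hinge',atz(c,[P(210,450)],150))
E
python3 steer.py '0 0 0 -29 -15 0 1; 0 0 0 -29 -15 0 1; 0 0 0 -29 -15 0 1; 0 0 0 -27 -16 0 1; 0 0 0 0 0 0 1'; python3 - <<'E'
from h import *
import pickle
c=r.camera_params('wrist');im=r.grab_frame('wrist');t=r.camera_params('top');ti=r.grab_frame('top')
pickle.dump((c,im,t,ti),open('f1.pkl','wb'))
save('d.png',cv2.resize(im,(800,600),interpolation=2)); print(r.sense()['eef_pos'])
for n,(x,y) in dict(A=(538,290),B=(450,304),bell=(410,365)).items(): print(n,proj(c,[[x,y,0],[x,y,50]])*800/512)
E
```

```text
clock: 0.57
eef_pos: [491.1, 296.0, 253.0]
tcp_rot: [-3.139, 0.001, 2.318]
contact_force: [-0.6, 0.8, 0.2]
opening: 1.001
grasp_force: 0.0
[490.92125598 299.59698909 253.28108325]
A [[436.86902304 291.71642917]
 [441.5278689  310.80819529]]
B [[373.35803863 212.20982607]
 [368.95983724 220.88096665]]
bell [[386.66754237 119.69979488]
 [384.04338518 114.35066967]]
```

View pics/d.png

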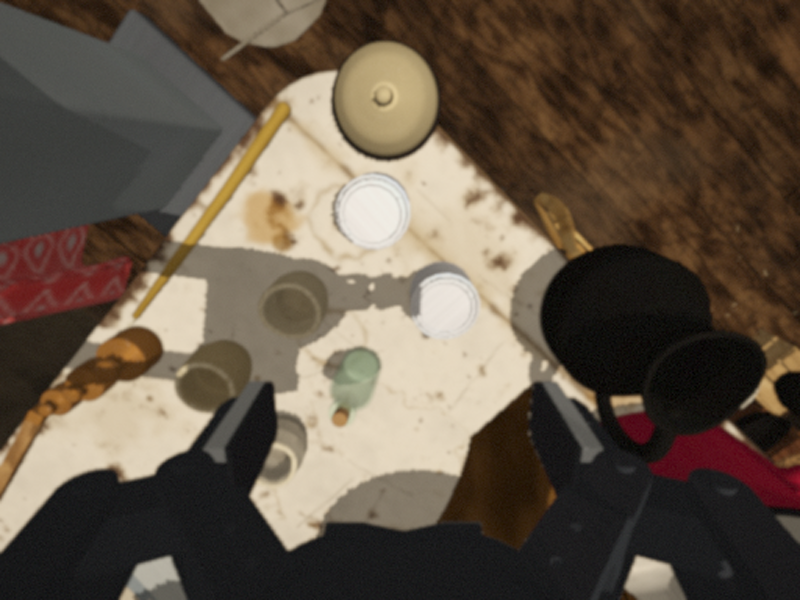

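```bash
python3 - <<'E'
from h import *
import pickle
c,im,t,ti=pickle.load(open('f1.pkl','rb'))
R=lambda im,x,y,w,h,s:cv2.resize(im[y:y+h,x:x+w],(w*s,h*s),interpolation=2)
a=R(im,205,102,66,66,6);b=R(im,252,160,66,66,6)
save('e.png',np.hstack([a,b]))
E
```

```text
(no output)
```

View pics/e.png

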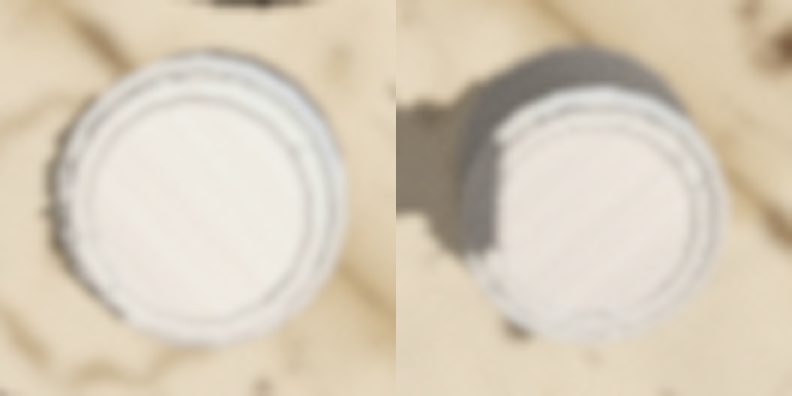

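```bash
python3 steer.py '0 0 0 0 0 35 0.85; 0 0 0 0 0 35 0.85; 0 0 0 0 0 30 0.85; 0 0 0 0 0 0 0.85'; python3 - <<'E'
from h import *
import pickle
c=r.camera_params('wrist');im=r.grab_frame('wrist')
pickle.dump((c,im),open('f2.pkl','wb'))
R=lambda im,x,y,w,h,s:cv2.resize(im[y:y+h,x:x+w],(w*s,h*s),interpolation=2)
out=[]
for n,(x,y) in dict(A=(538,290),B=(450,304)).items():
    p=proj(c,[[x,y,0],[x,y,48]]);print(p)
    u,v=p.mean(0).astype(int);u=max(u-50,0);v=max(v-50,0);print(n,u,v)
    out.append(R(im,u,v,100,100,4)[:400,:400])
save('f.png',np.hstack(out))
E
```

```text
clock: 1.0
eef_pos: [487.2, 299.8, 147.8]
tcp_rot: [-3.133, -0.002, 2.321]
contact_force: [-0.7, -0.1, -0.6]
opening: 0.85
grasp_force: 0.0
[[287.90387796 222.44694571]
 [293.09278721 245.21573277]]
A 240 183
[[233.45163017 155.70591796]
 [228.10462776 167.09821216]]
B 180 111
```

View pics/f.png

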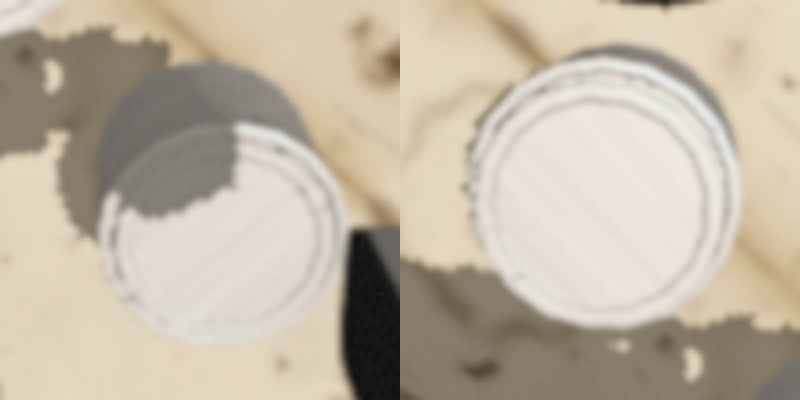

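```bash
python3 - <<'E'
from h import *
import pickle
c,im=pickle.load(open('f2.pkl','rb'));c1=pickle.load(open('f1.pkl','rb'))[0]
g=np.array([-.4,-.4])
b=np.array([231.5,158.75])+g;print('B rim',atz(c,[b],44),'panel',atz(c,[np.array([230,162.25])+g],54),atz(c,[np.array([230,162.25])+g],46))
print('Btri',tri(c,np.array([230,162.25])+g,c1,np.array([238,137])+g))
a=np.array([240+224/4,183+232/4])+g;print('A rim',atz(c,[a],44),'panel',atz(c,[np.array([240+219/4,183+235/4])+g],46))
print('cup1',atz(c1,[np.array([293,308])*.64],0))
print('bell',atz(c1,[np.array([386,98])*.64],40))
E
```

```text
B rim [[447.31050003 310.12837588  44.        ]] panel [[447.65407496 309.44675031  54.        ]] [[448.18733828 307.58938245  46.        ]]
Btri (array([447.41077883, 310.26310476,  57.52895066]), np.float64(0.01718077743227695))
A rim [[538.25861563 293.51886788  44.        ]] panel [[537.04588005 292.83066466  46.        ]]
cup1 [[453.51762191 190.88664366   0.        ]]
bell [[403.20599795 373.96729525  40.        ]]
```

```bash
python3 - <<'E'
from h import *
import pickle
c1=pickle.load(open('f1.pkl','rb'))[0];d=pickle.load(open('f0.pkl','rb'));s=d['side'][0];t=d['top'][0]
print(tri(c1,np.array([383,96])*.64,s,np.array([404,520])*.64))
# knob angle from top + axis model
O=np.array([589.8,-147.3]);ex=np.array([.9395,-.342]);ey=np.array([.342,.9395])
H=np.r_[O+22*ex-60*ey,150]
for q in np.arange(0.,1.4,.1):
    a=q+np.radians(15);print(round(q,1),(proj(t,H+120*np.r_[-np.sin(a)*ex,np.cos(a)])*800/512).round(1))
E
```

```text
(array([402.04905881, 372.38242978,  56.41102224]), np.float64(1.1809676434796061))
0.0 [[558.5 274.9]]
0.1 [[555.6 281.7]]
0.2 [[552.6 288.3]]
0.3 [[549.6 294.5]]
0.4 [[546.6 300.3]]
0.5 [[543.7 305.7]]
0.6 [[540.9 310.5]]
0.7 [[538.2 314.7]]
0.8 [[535.6 318.3]]
0.9 [[533.2 321.3]]
1.0 [[531.  323.6]]
1.1 [[529.1 325.2]]
1.2 [[527.3 326.2]]
1.3 [[525.8 326.6]]
```

```bash
python3 steer.py '0 0 0 33 -23 0 0.95; 0 0 0 0 0 30 0.95; 0 0 0 0 0 0 0.95'; python3 - <<'E'
from h import *
s=r.sense();print(s['eef_pos'],s['tcp_rot'],s['opening'])
E
```

```text
clock: 1.3
eef_pos: [449.5, 309.5, 122.3]
tcp_rot: [-3.139, -0.001, 2.322]
contact_force: [-0.1, -1.0, -0.2]
opening: 0.952
grasp_force: 0.0
[449.45709715 309.49442994 122.3465487 ] [-3.13948488e+00 -5.46433567e-04  2.32172545e+00] 0.9516694123586096
```

```bash
python3 steer.py '0 0 0 0 0 30 0.95; 0 0 0 0 0 30 0.95; 0 0 0 0 0 20 0.95; 0 0 0 0 0 8 0.95; 0 0 0 0 0 0 0.95' && python3 steer.py '0 0 0 0 0 0 0.5; 0 0 0 0 0 0 0.5; 0 0 0 0 0 0 0.5; 0 0 0 0 0 0 0.5; 0 0 0 0 0 0 0.5' 30
```

```text
clock: 1.72
eef_pos: [451.8, 309.3, 35.1]
tcp_rot: [-3.14, -0.0, 2.32]
contact_force: [-0.9, -0.2, 0.2]
opening: 0.952
grasp_force: 0.0
clock: 2.13
eef_pos: [452.3, 309.7, 37.2]
tcp_rot: [3.139, 0.0, 2.32]
contact_force: [-0.5, -1.7, 6.6]
opening: 0.644
grasp_force: 31.0
```

```bash
python3 steer.py '0 0 0 0 0 -30 0.5; 0 0 -0.118 0 0 -30 0.5; 0 0 -0.118 0 0 -30 0.5; 0 0 -0.118 0 0 -30 0.5; 0 0 -0.116 0 0 -10 0.5' && python3 steer.py '0 0 0 0 0 0 0.5'; python3 - <<'E'
from h import *
from scipy.spatial.transform import Rotation as Q
s=r.sense();R=Q.from_euler('xyz',s['tcp_rot']).as_matrix();p=s['eef_pos'];print(R.round(3),R.T@(np.array([505,-117,p[2]])-p))
E
```

```text
clock: 2.55
eef_pos: [453.4, 310.4, 170.8]
tcp_rot: [3.136, 0.004, 2.796]
contact_force: [1.4, 0.5, -1.6]
opening: 0.643
grasp_force: 33.7
clock: 2.63
eef_pos: [453.3, 310.4, 169.6]
tcp_rot: [3.136, 0.004, 2.795]
contact_force: [0.8, 1.1, -2.5]
opening: 0.644
grasp_force: 33.7
[[-0.941  0.34   0.006]
 [ 0.34   0.941  0.004]
 [-0.004  0.006 -1.   ]] [-193.78310363 -384.39692067   -1.46196905]
```

```bash
python3 steer.py '0 0 0 -13.4 -38.4 0 0.5; 0 0 0 -13.4 -38.4 0 0.5; 0 0 0 -13.4 -38.4 0 0.5; 0 0 0 -13.4 -38.4 0 0.5; 0 0 0 -13.4 -38.4 0 0.5' && python3 steer.py '0 0 0 -13.4 -38.4 0 0.5; 0 0 0 -13.4 -38.4 0 0.5; 0 0 0 -13.4 -38.4 0 0.5; 0 0 0 -13.4 -38.4 0 0.5; 0 0 0 -13.4 -38.4 0 0.5'&& python3 steer.py '0 0 0 0 0 0 0.5; 0 0 0 0 0 0 0.5'; python3 - <<'E'
from h import *
import pickle
c=r.camera_params('wrist');im=r.grab_frame('wrist');t=r.camera_params('top');ti=r.grab_frame('top')
pickle.dump((c,im,t,ti),open('f3.pkl','wb'));print(r.sense()['eef_pos'])
save('g.png',cv2.resize(im,(800,600),interpolation=2))
O=np.array([589.8,-147.3]);ex=np.array([.9395,-.342]);ey=np.array([.342,.9395])
def W(x,y,z):return np.r_[O+x*ex+y*ey,z]
print((proj(c,[W(-125,63,8),W(-125,-63,8),W(0,0,8),W(-21,49,32),W(-21,-49,32),W(-32,29,110),W(-32,-29,110)])*800/512).round(0))
E
```

```text
clock: 3.05
eef_pos: [447.2, 104.0, 164.8]
tcp_rot: [-3.141, -0.0, 2.786]
contact_force: [1.5, -0.8, -2.9]
opening: 0.646
grasp_force: 33.7
clock: 3.47
eef_pos: [443.9, -99.5, 165.0]
tcp_rot: [3.142, -0.0, 2.785]
contact_force: [0.8, 0.3, -1.7]
opening: 0.643
grasp_force: 33.7
clock: 3.63
eef_pos: [444.2, -99.7, 164.9]
tcp_rot: [-3.142, -0.001, 2.781]
contact_force: [0.4, 0.8, -1.9]
opening: 0.64
grasp_force: 33.8
[444.31777088 -97.37581638 164.85438056]
[[503. 322.]
 [317. 324.]
 [411. 475.]
 [482. 474.]
 [341. 475.]
 [470. 561.]
 [358. 562.]]
```

View pics/g.png

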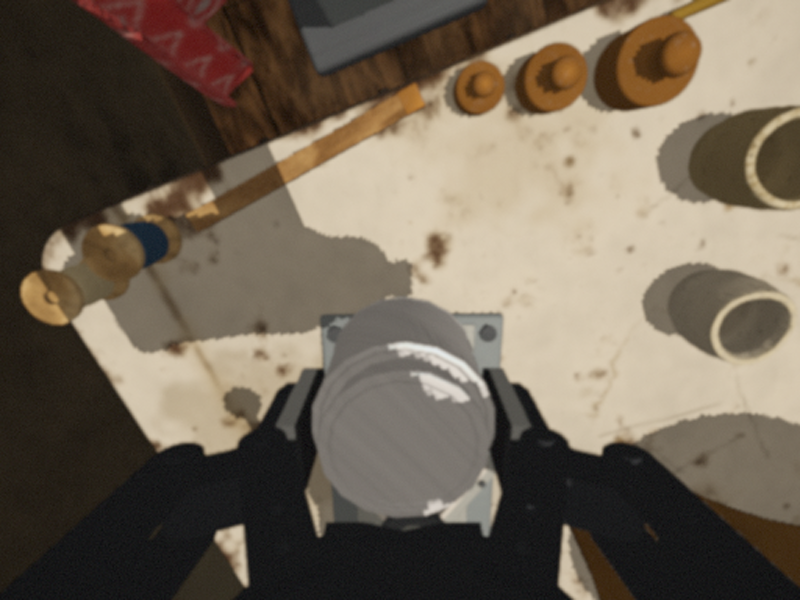

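```bash
python3 - <<'E'
from h import *
import pickle
c,im,t,ti=pickle.load(open('f3.pkl','rb'))
p=atz(c,np.array([[503,314],[321,316]])*.64-.2,8);print(p)
y=p[0]-p[1];print(np.linalg.norm(y),np.arctan2(y[1],y[0])-np.pi/2)
a=np.radians(-20);m=p.mean(0);print('origin',m[:2]+125*np.array([np.cos(a),np.sin(a)]))
R=lambda im,x,y,w,h,s:cv2.resize(im[y:y+h,x:x+w],(w*s,h*s),interpolation=2)
save('h.png',R(ti,280,120,80,100,6))
E
```

```text
[[ 488.38679977  -43.7819738     8.        ]
 [ 446.44518712 -158.8247029     8.        ]]
122.44969738992363 -0.3495990752327285
origin [ 584.87757105 -144.05585627]
```

View pics/h.png

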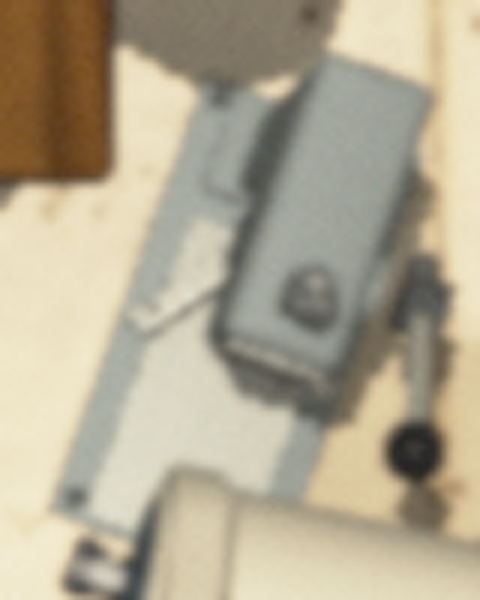

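```bash
python3 steer.py '0 0 0 -27 2 0 0.5; 0 0 0 -28 3 0 0.5; 0 0 0 0 0 35 0.5; 0 0 0 0 0 35 0.5; 0 0 0 0 0 30 0.5' && python3 steer.py '0 0 0 0 0 6 0.5; 0 0 0 0 0 3 0.5;0 0 0 0 0 0 0.5'
```

```text
clock: 4.15
eef_pos: [498.4, -110.0, 63.7]
tcp_rot: [3.141, 0.0, 2.791]
contact_force: [-0.7, 0.0, -2.1]
opening: 0.643
grasp_force: 33.9
clock: 4.4
eef_pos: [498.4, -110.9, 56.5]
tcp_rot: [-3.142, -0.001, 2.791]
contact_force: [0.2, 1.0, -1.8]
opening: 0.648
grasp_force: 33.7
```

```bash
for i in 1; do python3 steer.py '0 0 0 0 0 4 0.5; 0 0 0 0 0 3 0.5; 0 0 0 0 0 0 0.5'; done; python3 steer.py '0 0 0 0 0 2 0.5; 0 0 0 0 0 0 0.5'
```

```text
clock: 4.65
eef_pos: [498.8, -111.9, 50.1]
tcp_rot: [3.141, 0.002, 2.79]
contact_force: [-0.6, 0.6, -2.0]
opening: 0.646
grasp_force: 33.7
clock: 4.82
eef_pos: [498.4, -112.0, 47.6]
tcp_rot: [3.141, 0.001, 2.79]
contact_force: [-0.5, 0.3, -1.5]
opening: 0.644
grasp_force: 33.7
```

```bash
python3 steer.py '0 0 0 0 0 1.5 0.5; 0 0 0 0 0 0 0.5';python3 steer.py '0 0 0 0 0 1.5 0.5; 0 0 0 0 0 0 0.5'
```

```text
clock: 4.98
eef_pos: [498.2, -111.9, 45.8]
tcp_rot: [3.142, 0.0, 2.79]
contact_force: [-0.2, 0.3, -1.6]
opening: 0.647
grasp_force: 33.7
clock: 5.15
eef_pos: [498.5, -112.0, 45.2]
tcp_rot: [3.142, 0.0, 2.79]
contact_force: [-3.3, 0.8, 12.6]
opening: 0.643
grasp_force: 35.1
```

```bash
python3 steer.py '0 0 0 0 0 -1 0.8; 0 0 0 0 0 0 0.95; 0 0 0 0 0 0 0.95; 0 0 0 0 0 -30 0.95; 0 0 0 0 0 -35 0.95' && python3 steer.py '0 0 0 38 -1 0 0.5; 0 0 0 38 0 0 0; 0 -0.117 0 0 0 0 0; 0 -0.117 0 0 0 0 0; 0 -0.117 0 0 0 0 0' && python3 steer.py '0 -0.117 0 0 0 0 0; 0 -0.117 0 0 0 0 0; 0 -0.115 0 0 0 0 0; 0 0 0 0 0 0 0'
python3 - <<'E'
from h import *
from scipy.spatial.transform import Rotation as Q
import pickle
s=r.sense();R=Q.from_euler('xyz',s['tcp_rot']).as_matrix();p=s['eef_pos']
a=np.radians(-20);M=np.array([[np.cos(a),-np.sin(a)],[np.sin(a),np.cos(a)]])
print('press',M.T@(p[:2]-[587,-145.5]),p[2],'z axis',R[:,2],'y',R[:,1])
print(s['qpos'])
c=r.camera_params('wrist');im=r.grab_frame('wrist');t=r.camera_params('top');ti=r.grab_frame('top')
pickle.dump((c,im,t,ti),open('f4.pkl','wb'))
save('i.png',np.hstack([cv2.resize(im,(400,300),interpolation=2),cv2.resize(ti[120:220,270:370],(400,400),interpolation=2)[:300]]))
E
```

```text
clock: 5.57
eef_pos: [496.2, -111.4, 108.8]
tcp_rot: [-3.141, -0.006, 2.79]
contact_force: [0.7, -0.1, -0.2]
opening: 0.954
grasp_force: 0.0
clock: 5.98
eef_pos: [426.8, -86.0, 111.3]
tcp_rot: [3.139, 0.358, 2.789]
contact_force: [-0.0, -3.8, -1.0]
opening: 0.24
grasp_force: 0.0
clock: 6.32
eef_pos: [424.9, -102.0, 114.5]
tcp_rot: [-3.094, 0.444, 2.788]
contact_force: [-0.2, 0.2, 0.2]
opening: -0.004
grasp_force: 0.0
press [-167.18547963  -14.55463013] 114.47777210732123 z axis [ 0.38586602 -0.19268272 -0.90220883] y [ 0.36483457  0.93009718 -0.04260255]
[-0.13763995  0.16368456  2.42176316 -0.81793615  0.19013984 -0.56530829]
```

View pics/i.png

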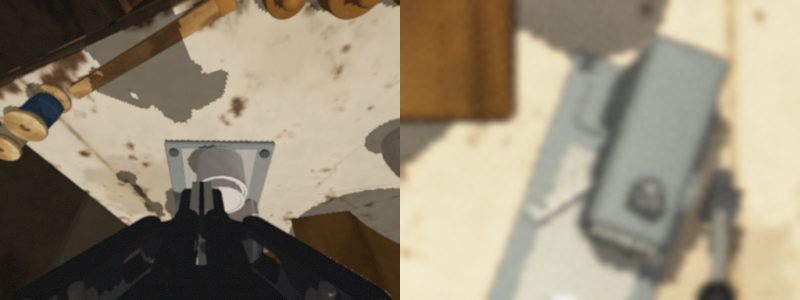

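The wrist crop shows the tin standing upright on the bed near the front edge. The tilt stopped at about 0.44 rad because joint 5 is close to its end, so I'll move farther out and log joint values to find what tilt is reachable.

```bash
cat > st.py <<'E'
from h import *
from scipy.spatial.transform import Rotation as Q
def st():
    s=r.sense();R=Q.from_euler('xyz',s['tcp_rot']).as_matrix();p=s['eef_pos']
    a=np.radians(-20);M=np.array([[np.cos(a),-np.sin(a),0],[np.sin(a),np.cos(a),0],[0,0,1]])
    print('press',(M.T@(p-[587,-145.5,0])).round(1),'toolz',(M.T@R[:,2]).round(3),'tooly',(M.T@R[:,1]).round(3),'q',s['qpos'].round(3),'p',p.round(1),'F',(M.T@s['contact_force']).round(1))
if __name__=='__main__': st()
E
python3 steer.py '0 0 0 -27 7 13 0; 0 0 0 -27 7 13 0; 0 0 0 0 0 0 0';python3 st.py
```

```text
clock: 6.67
eef_pos: [493.2, -111.1, 115.2]
tcp_rot: [-3.099, 0.448, 2.786]
contact_force: [0.1, -0.5, 0.3]
opening: 0.003
grasp_force: 0.0
press [-99.9   0.2 115.2] toolz [ 0.432 -0.045 -0.901] tooly [ 0.025  0.999 -0.038] q [-0.14   0.248  2.291 -0.669  0.217 -0.717] p [ 493.2 -111.1  115.2] F [ 0.3 -0.4  0.3]
```

```bash
python3 steer.py '0.04 -0.12 0 0 0 0 0; 0 -0.12 0 0 0 0 0; 0 0 0 0 0 0 0';python3 st.py; python3 - <<'E'
import numpy as np
from scipy.optimize import least_squares
from scipy.spatial.transform import Rotation as Q
D=[([.747,.3535,1.634,0,1.155,-.0024],[457.6,425.4,253]),([-.1376,.1637,2.4218,-.8179,.1901,-.5653],[424.9,-102,114.5]),([-.14,.248,2.291,-.669,.217,-.717],[493.2,-111.1,115.2])]
from rig import r
s=r.sense();D.append((s['qpos'],s['eef_pos']))
def fk(q,P,full=False):
    a1,d1,L2,L3,Lt,e=P
    R=Q.from_rotvec([0,0,q[0]]);p=R.apply([a1,0,d1])
    R=R*Q.from_rotvec([0,q[1],0]);p=p+R.apply([e,0,L2])
    R=R*Q.from_rotvec([0,q[2],0]);p=p+R.apply([0,0,L3])
    R=R*Q.from_rotvec([0,0,q[3]])*Q.from_rotvec([0,q[4],0]);p=p+R.apply([0,0,Lt])
    return (p,R*Q.from_rotvec([0,0,q[5]])) if full else p
f=lambda P:np.concatenate([np.r_[(fk(q,P)-p)] for q,p in D]+[(P-np.array([0,300,400,400,250,0]))*.003])
S=least_squares(f,[0,300,400,400,250,0]);print(S.x.round(1),np.abs(S.fun).max())
P=S.x; np.save('P.npy',P)
for q,p in D: print(fk(q,P)-p, fk(q,P,True)[1].as_matrix()[:,2].round(3))
# final pose: maximise tilt
a=np.radians(-20);ex=np.array([np.cos(a),np.sin(a),0])
for X in(-150,-120,-100,-70,-50):
  for z in (38,):
    for th in (.4,.5,.6,.7,.8):
      t=np.array([587,-145.5,0])+ex*X+[0,0,z]; tz=np.sin(th)*ex-[0,0,np.cos(th)]
      g=lambda q:np.r_[(fk(np.r_[q,0],P)-t)/100,fk(np.r_[q,0],P,True)[1].apply([0,0,1])-tz]
      best=min((least_squares(g,[-.14,.3,2.2,q4,.3],bounds=([-2.63,-.92,.06,-1.3,0],[2.63,2.1,2.66,4.44,2.69])) for q4 in(-.6,.5,2.5)),key=lambda s:s.cost)
      print(X,z,th,best.x.round(2),round(best.cost,5))
E
```

```text
clock: 6.92
eef_pos: [486.6, -114.3, 123.7]
tcp_rot: [-3.069, 0.504, 2.791]
contact_force: [-0.2, 0.9, -0.4]
opening: -0.004
grasp_force: 0.0
press [-105.1   -5.   123.7] toolz [ 0.482 -0.073 -0.873] tooly [ 0.036  0.997 -0.063] q [-0.117  0.225  2.33  -1.039  0.213 -0.334] p [ 486.6 -114.3  123.7] F [-0.5  0.8 -0.4]
[-122.7   98.6  713.9  479.3  297.3   63.6] 5.2775537869870845
[-1.16214614 -2.73469288  2.04908857] [-0.001 -0.001 -1.   ]
[-3.74832253  2.29141477  2.77883066] [ 0.386 -0.193 -0.902]
[ 5.27755379  0.75758022 -2.68127166] [ 0.392 -0.19  -0.9  ]
[ 1.92798809  2.54388399 -2.14483481] [ 0.428 -0.233 -0.873]
-150 38 0.4 [-0.16  0.32  2.43 -1.3   0.07] 0.00016
-150 38 0.5 [-0.14  0.33  2.5   3.65  0.2 ] 0.0
-150 38 0.6 [-0.13  0.34  2.56  3.49  0.37] 0.0
-150 38 0.7 [-0.11  0.38  2.62  3.44  0.56] 0.0
-150 38 0.8 [-0.08  0.41  2.66  3.44  0.7 ] 0.00048
-120 38 0.4 [-0.18  0.34  2.38 -1.24  0.07] 0.0
-120 38 0.5 [-0.16  0.35  2.44  3.71  0.17] 0.0
-120 38 0.6 [-0.15  0.36  2.5   3.5   0.33] 0.0
-120 38 0.7 [-0.13  0.39  2.56  3.43  0.51] 0.0
-120 38 0.8 [-0.11  0.43  2.62  3.4   0.71] 0.0
-100 38 0.4 [-0.18  0.36  2.34 -0.95  0.08] 0.0
-100 38 0.5 [-0.17  0.36  2.4   3.77  0.14] 0.0
-100 38 0.6 [-0.16  0.37  2.47  3.5   0.31] 0.0
-100 38 0.7 [-0.15  0.4   2.52  3.43  0.48] 0.0
-100 38 0.8 [-0.13  0.43  2.58  3.39  0.67] 0.0
-70 38 0.4 [-0.2   0.38  2.29 -0.64  0.1 ] 0.0
-70 38 0.5 [-0.19  0.38  2.35  3.91  0.11] 0.0
-70 38 0.6 [-0.17  0.39  2.41  3.52  0.27] 0.0
-70 38 0.7 [-0.16  0.41  2.47  3.42  0.44] 0.0
-70 38 0.8 [-0.15  0.44  2.52  3.39  0.63] 0.0
-50 38 0.4 [-0.2   0.4   2.25 -0.51  0.12] 0.0
-50 38 0.5 [-0.19  0.4   2.31  4.06  0.09] 0.0
-50 38 0.6 [-0.18  0.4   2.37  3.54  0.24] 0.0
-50 38 0.7 [-0.17  0.42  2.43  3.43  0.41] 0.0
-50 38 0.8 [-0.16  0.45  2.48  3.38  0.6 ] 0.0
```

```bash
python3 steer.py '0 0 0 30 0 -25 0; 0 0 0 30 0 -25 0; 0 0.12 0 30 2 -25 0; 0 0.12 0 0 2 -20 0; -0.07 0.12 0 0 0 -20 0' && python3 steer.py '0 0.12 0 0 0 -10 0; 0 0.04 0 0 0 0 0; 0 0 0 0 0 0 0';python3 st.py
```

```text
clock: 7.33
eef_pos: [397.2, -87.4, 155.9]
tcp_rot: [-3.058, 0.38, 2.772]
contact_force: [-0.2, -1.6, -0.4]
opening: 0.001
grasp_force: 0.0
clock: 7.58
eef_pos: [397.9, -88.5, 164.5]
tcp_rot: [-3.059, 0.249, 2.755]
contact_force: [-0.5, 0.5, -0.3]
opening: -0.002
grasp_force: 0.0
press [-197.2  -11.1  164.5] toolz [ 0.243 -0.091 -0.966] tooly [ 0.057  0.995 -0.08 ] q [-0.107  0.042  2.303 -0.265  0.595 -1.076] p [397.9 -88.5 164.5] F [-0.6  0.3 -0.3]
```

```bash
python3 steer.py '0 -0.11 0 0 0 0 0; 0 -0.11 0 0 0 0 0; 0 0 0 0 0 0 0';python3 st.py; python3 - <<'E'
import numpy as np
from rig import r
from scipy.spatial.transform import Rotation as Q
q=r.sense()['qpos'];P=np.load('P.npy')
w=(Q.from_rotvec([0,q[4],0])*Q.from_rotvec([0,0,q[5]])).inv().apply([0,0,1])
v=np.cross(w,[0,0,P[4]])
print('per .12:',(w*.12).round(4),(v*.12).round(2),'rows to j4=3.2',(3.2-q[3])/.12)
E
```

```text
clock: 7.83
eef_pos: [392.1, -91.4, 161.4]
tcp_rot: [-3.04, 0.43, 2.773]
contact_force: [-1.6, 0.6, -2.1]
opening: 0.003
grasp_force: 0.0
press [-201.7  -15.8  161.4] toolz [ 0.412 -0.11  -0.904] tooly [ 0.062  0.994 -0.093] q [-5.200e-02 -2.000e-03  2.425e+00 -6.110e-01  4.050e-01 -7.040e-01] p [392.1 -91.4 161.4] F [-1.7 -0.  -2.1]
per .12: [-0.036  -0.0306  0.1103] [-9.1  10.72  0.  ] rows to j4=3.2 31.754880777083322
```

```bash
W='-0.036 -0.031 0.11 -9.1 10.7 0 0'; python3 steer.py '-0.036 -0.031 0.11 -9.1 10.7 0 0; -0.036 -0.031 0.11 -9.1 10.7 0 0; -0.036 -0.031 0.11 -9.1 10.7 0 0; -0.036 -0.031 0.11 -9.1 10.7 0 0; -0.036 -0.031 0.11 -9.1 10.7 0 0'; python3 steer.py '-0.036 -0.031 0.11 -9.1 10.7 0 0; -0.036 -0.031 0.11 -9.1 10.7 0 0; -0.036 -0.031 0.11 -9.1 10.7 0 0; -0.036 -0.031 0.11 -9.1 10.7 0 0; 0 0 0 0 0 0 0'; python3 st.py
```

```text
clock: 8.25
eef_pos: [450.5, -72.4, 184.7]
tcp_rot: [2.814, 0.516, 2.201]
contact_force: [0.5, -1.0, -0.4]
opening: 0.002
grasp_force: 0.0
clock: 8.67
eef_pos: [484.5, -76.4, 223.4]
tcp_rot: [2.55, 0.449, 1.836]
contact_force: [0.5, 0.4, 0.4]
opening: 0.001
grasp_force: 0.0
press [-119.9   29.9  223.4] toolz [ 0.663  0.028 -0.748] tooly [0.538 0.676 0.503] q [-0.048 -0.029  2.41  -1.287  0.179  0.767] p [484.5 -76.4 223.4] F [0.3 0.5 0.4]
```

```bash
cat > fit.py <<'E'
import numpy as np
from scipy.optimize import least_squares
from scipy.spatial.transform import Rotation as Q
from rig import r
D=[([.7466,.3535,1.634,0,1.1552,-.0024],[457.6,425.4,253.]),([-.1376,.1637,2.4218,-.8179,.1901,-.5653],[424.9,-102,114.5]),([-.14,.248,2.291,-.669,.217,-.717],[493.2,-111.1,115.2]),([-.117,.225,2.33,-1.039,.213,-.334],[486.6,-114.3,123.7]),([-.107,.042,2.303,-.265,.595,-1.076],[397.9,-88.5,164.5]),([-.052,-.002,2.425,-.611,.405,-.704],[392.1,-91.4,161.4]),([-.048,-.029,2.41,-1.287,.179,.767],[484.5,-76.4,223.4])]
def fk(q,P,full=False):
    a1,d1,L2,L3,Lt,e,w,h=P
    R=Q.from_rotvec([0,0,q[0]]);p=R.apply([a1,h,d1])
    R=R*Q.from_rotvec([0,q[1],0]);p=p+R.apply([0,0,L2])
    R=R*Q.from_rotvec([0,q[2],0]);p=p+R.apply([e,0,L3])
    R=R*Q.from_rotvec([0,0,q[3]])*Q.from_rotvec([0,q[4],0]);p=p+R.apply([w,0,Lt])
    return (p,R*Q.from_rotvec([0,0,q[5]])) if full else p
P0=np.array([0,300,400,400,250,0,0,0])
f=lambda P:np.concatenate([np.r_[(fk(q,P)-p)] for q,p in D]+[(P-P0)*.002])
S=least_squares(f,P0);P=S.x
if __name__=='__main__':
    print(P.round(1))
    for q,p in D: print((fk(q,P)-p).round(1))
    s=r.sense();print(fk(s['qpos'],P,True)[1].as_matrix().round(3));print(Q.from_euler('xyz',s['tcp_rot']).as_matrix().round(3))
    J=S.jac[:-8];print(np.linalg.svd(J)[1].round(2))
E
python3 fit.py
```

```text
[3.000e-01 2.929e+02 5.676e+02 4.943e+02 3.193e+02 5.800e+01 2.000e-01
 1.500e+00]
[-0.   0.  -0.1]
[-0.1  0.1 -0.2]
[ 0.3 -0.1  0.3]
[-0.3 -0.1 -0.2]
[ 0.1  0.1 -0. ]
[0.1 0.1 0. ]
[-0.1 -0.2  0.1]
[[-0.737 -0.236  0.633]
 [-0.451  0.869 -0.201]
 [-0.503 -0.434 -0.748]]
[[-0.236  0.737  0.633]
 [ 0.869  0.451 -0.201]
 [-0.434  0.503 -0.748]]
[5.15 4.39 2.95 0.95 0.58 0.38 0.21 0.14]
```

```bash
cat > ik.py <<'E'
from fit import *
lo=np.array([-2.63,-.92,.06,-1.3,0,-3.02]);hi=np.array([2.63,2.1,2.66,4.44,2.69,3.02])
A=np.radians(-20);EX=np.array([np.cos(A),np.sin(A),0]);EY=np.array([-np.sin(A),np.cos(A),0]);EZ=np.array([0,0,1.])
RZ=Q.from_rotvec([0,0,np.pi/2])
def tool(q): p,R=fk(q,P,True); return p,R*RZ
def target(X,Y,z,th,sy,dy=0):
    p=np.array([587,-145.5,0])+EX*X+EY*Y+EZ*z
    ex=np.cos(dy)*EX+np.sin(dy)*EY; ey=-np.sin(dy)*EX+np.cos(dy)*EY
    tz=np.sin(th)*ex-np.cos(th)*EZ; ty=sy*ey; return p,Q.from_matrix(np.c_[np.cross(ty,tz),ty,tz])
def ik(p,R,q0):
    g=lambda q:np.r_[(tool(q)[0]-p)/100,(R.inv()*tool(q)[1]).as_rotvec()]
    return least_squares(g,np.clip(q0,lo+1e-3,hi-1e-3),bounds=(lo,hi))
E
python3 - <<'E'
from ik import *
for X,z in((-150,38),(-100,38),(-50,38),(-50,45),(-200,180)):
  for th in(0,.4,.5,.6,.7,.8):
    for sy in(1,-1):
      for q4,q6 in((0,-1.3),(0,1.7),(3.3,-1.3),(3.3,1.7)):
        s=ik(*target(X,0,z,th,sy),[-.15,.35,2.3,q4,.3,q6])
        if s.cost<1e-6: print(X,z,th,sy,s.x.round(2))
E
```

```text
-150 38 0 1 [-0.21  0.44  2.14 -0.    0.56 -1.43]
-150 38 0 1 [-0.21  0.44  2.14 -0.    0.56 -1.43]
-150 38 0 -1 [-0.21  0.44  2.14 -0.    0.56  1.71]
-150 38 0 -1 [-0.21  0.44  2.14 -0.    0.56  1.71]
-150 38 0.4 1 [-0.16  0.4   2.4   4.15  0.09  0.73]
-150 38 0.4 1 [-0.16  0.4   2.4   4.15  0.09  0.73]
-150 38 0.4 -1 [-0.16  0.4   2.4   4.15  0.09 -2.41]
-150 38 0.5 1 [-0.14  0.42  2.46  3.55  0.25  1.35]
-150 38 0.5 1 [-0.14  0.42  2.46  3.55  0.25  1.35]
-150 38 0.5 -1 [-0.14  0.42  2.46  3.55  0.25 -1.79]
-150 38 0.6 1 [-0.12  0.47  2.51  3.44  0.45  1.49]
-150 38 0.6 1 [-0.12  0.47  2.51  3.44  0.45  1.49]
-150 38 0.6 -1 [-0.12  0.47  2.51  3.44  0.45 -1.65]
-150 38 0.6 -1 [-0.12  0.47  2.51  3.44  0.45 -1.65]
-150 38 0.7 1 [-0.1   0.55  2.56  3.4   0.67  1.56]
-150 38 0.7 1 [-0.1   0.55  2.56  3.4   0.67  1.56]
-150 38 0.7 -1 [-0.1   0.55  2.56  3.4   0.67 -1.58]
-150 38 0.7 -1 [-0.1   0.55  2.56  3.4   0.67 -1.58]
-150 38 0.8 1 [-0.07  0.65  2.6   3.39  0.91  1.61]
-150 38 0.8 1 [-0.07  0.65  2.6   3.39  0.91  1.61]
-150 38 0.8 -1 [-0.07  0.65  2.6   3.39  0.91 -1.53]
-150 38
[... 3853 characters left out ...]
.97]
-200 180 0.4 -1 [-0.13 -0.05  2.39 -0.21  0.42  1.97]
-200 180 0.5 1 [-0.1  -0.07  2.46 -0.41  0.3  -0.95]
-200 180 0.5 1 [-0.1  -0.07  2.46 -0.41  0.3  -0.95]
-200 180 0.5 -1 [-0.1  -0.07  2.46 -0.41  0.3   2.19]
-200 180 0.5 -1 [-0.1  -0.07  2.46 -0.41  0.3   2.19]
-200 180 0.6 1 [-0.07 -0.08  2.52 -0.92  0.19 -0.43]
-200 180 0.6 1 [-0.07 -0.08  2.52 -0.92  0.19 -0.43]
-200 180 0.6 -1 [-0.07 -0.08  2.52 -0.92  0.19  2.71]
-200 180 0.6 -1 [-0.07 -0.08  2.52 -0.92  0.19  2.71]
-200 180 0.8 1 [-0.   -0.02  2.64  3.94  0.35  1.05]
-200 180 0.8 1 [-0.   -0.02  2.64  3.94  0.35  1.05]
-200 180 0.8 -1 [-0.   -0.02  2.64  3.94  0.35 -2.09]
-200 180 0.8 -1 [-0.   -0.02  2.64  3.94  0.35 -2.09]
```

```bash
python3 - <<'E'
from ik import *
q=r.sense()['qpos'];p,R=tool(q);q2=q.copy();q2[3]+=.118
p2,R2=tool(q2);print((R.inv()*R2).as_rotvec().round(4),R.inv().apply(p2-p).round(2))
# constant screw: also body twist
w=(R.inv()*R2).as_rotvec()
for k in(10,20,30,38):
    q3=q.copy();q3[3]+=.118*k;t,RR=tool(q3);d=t-[587,-145.5,0];print(k,q3[3].round(2),(d@EX).round(),(d@EY).round(),t[2].round())
E
```

```text
[0.0145 0.0151 0.1161] [ 5.09 -4.37 -0.07]
10 -0.11 -163.0 68.0 195.0
20 1.07 -159.0 127.0 215.0
30 2.25 -114.0 135.0 259.0
38 3.2 -85.0 95.0 273.0
```

```bash
python3 steer.py '0.0145 0.0151 0.116 5.1 -4.4 -0.1 0; 0.0145 0.0151 0.116 5.1 -4.4 -0.1 0; 0.0145 0.0151 0.116 5.1 -4.4 -0.1 0; 0.0145 0.0151 0.116 5.1 -4.4 -0.1 0; 0.0145 0.0151 0.116 5.1 -4.4 -0.1 0'; python3 steer.py '0.0145 0.0151 0.116 5.1 -4.4 -0.1 0; 0.0145 0.0151 0.116 5.1 -4.4 -0.1 0; 0.0145 0.0151 0.116 5.1 -4.4 -0.1 0; 0.0145 0.0151 0.116 5.1 -4.4 -0.1 0; 0.0145 0.0151 0.116 5.1 -4.4 -0.1 0'; python3 st.py
```

```text
clock: 9.08
eef_pos: [462.5, -56.6, 201.6]
tcp_rot: [2.518, 0.048, 1.397]
contact_force: [1.0, -0.9, 0.1]
opening: 0.003
grasp_force: 0.0
clock: 9.5
eef_pos: [454.4, -25.3, 192.9]
tcp_rot: [2.658, -0.328, 0.942]
contact_force: [-0.5, 0.4, -0.3]
opening: 0.0
grasp_force: 0.0
press [-165.7   67.6  192.9] toolz [ 0.526  0.146 -0.838] tooly [ 0.81  -0.389  0.44 ] q [-0.047 -0.028  2.415 -0.093  0.178  0.75 ] p [454.4 -25.3 192.9] F [-0.6  0.2 -0.3]
```

Exactly as planned. I'll carry on with the same sweep.

```bash
python3 steer.py '0.0145 0.0151 0.116 5.1 -4.4 -0.1 0; 0.0145 0.0151 0.116 5.1 -4.4 -0.1 0; 0.0145 0.0151 0.116 5.1 -4.4 -0.1 0; 0.0145 0.0151 0.116 5.1 -4.4 -0.1 0; 0.0145 0.0151 0.116 5.1 -4.4 -0.1 0'; python3 steer.py '0.0145 0.0151 0.116 5.1 -4.4 -0.1 0; 0.0145 0.0151 0.116 5.1 -4.4 -0.1 0; 0.0145 0.0151 0.116 5.1 -4.4 -0.1 0; 0.0145 0.0151 0.116 5.1 -4.4 -0.1 0; 0.0145 0.0151 0.116 5.1 -4.4 -0.1 0'; python3 st.py; python3 steer.py '0.0145 0.0151 0.116 5.1 -4.4 -0.1 0; 0.0145 0.0151 0.116 5.1 -4.4 -0.1 0; 0.0145 0.0151 0.116 5.1 -4.4 -0.1 0; 0.0145 0.0151 0.116 5.1 -4.4 -0.1 0; 0.0145 0.0151 0.116 5.1 -4.4 -0.1 0'; python3 steer.py '0.0145 0.0151 0.116 5.1 -4.4 -0.1 0; 0.0145 0.0151 0.116 5.1 -4.4 -0.1 0; 0.0145 0.0151 0.116 5.1 -4.4 -0.1 0; 0.0145 0.0151 0.116 5.1 -4.4 -0.1 0; 0.0145 0.0151 0.116 5.1 -4.4 -0.1 0'; python3 st.py
```

```text
clock: 9.92
eef_pos: [460.6, 7.2, 197.5]
tcp_rot: [3.001, -0.588, 0.353]
contact_force: [0.6, 0.6, 1.1]
opening: 0.0
grasp_force: 0.0
clock: 10.33
eef_pos: [478.8, 29.9, 213.9]
tcp_rot: [-2.796, -0.606, -0.359]
contact_force: [0.5, 0.2, -0.9]
opening: -0.003
grasp_force: 0.0
press [-161.6  127.9  213.9] toolz [ 0.539  0.334 -0.773] tooly [ 0.184 -0.943 -0.278] q [-0.046 -0.029  2.415  1.087  0.179  0.75 ] p [478.8  29.9 213.9] F [ 0.4  0.4 -0.9]
clock: 10.75
eef_pos: [502.9, 35.3, 236.5]
tcp_rot: [-2.426, -0.371, -0.97]
contact_force: [1.0, -0.2, -0.6]
opening: 0.001
grasp_force: 0.0
clock: 11.17
eef_pos: [524.5, 21.4, 257.7]
tcp_rot: [-2.263, -0.003, -1.436]
contact_force: [0.4, 0.5, 0.8]
opening: -0.001
grasp_force: 0.0
press [-115.8  135.5  257.7] toolz [ 0.683  0.357 -0.638] tooly [-0.564 -0.299 -0.77 ] q [-0.045 -0.03   2.415  2.264  0.178  0.752] p [524.5  21.4 257.7] F [0.2 0.6 0.8]
```

```bash
python3 steer.py '0.0145 0.0151 0.116 5.1 -4.4 -0.1 0; 0.0145 0.0151 0.116 5.1 -4.4 -0.1 0; 0.0145 0.0151 0.116 5.1 -4.4 -0.1 0; 0.0145 0.0151 0.116 5.1 -4.4 -0.1 0; 0.0145 0.0151 0.116 5.1 -4.4 -0.1 0'; python3 steer.py '0.0145 0.0151 0.116 5.1 -4.4 -0.1 0; 0.0145 0.0151 0.116 5.1 -4.4 -0.1 0; 0.0145 0.0151 0.116 5.1 -4.4 -0.1 0; 0.0145 0.0151 0.116 5.1 -4.4 -0.1 0; 0 0 0 0 0 0 0'; python3 st.py; cat > plan.py <<'E'
from ik import *
import sys
def plan(X,Y,z,th,n,sy=1,dy=0):
    """equal body-frame rows from the measured pose to the press-frame target"""
    s=r.sense();p=s['eef_pos'];R=Q.from_euler('xyz',s['tcp_rot']);q=s['qpos']
    tp,tR=target(X,Y,z,th,sy,dy);w=(R.inv()*tR).as_rotvec()/n
    dr=Q.from_rotvec(w);M=np.zeros((3,3));a=R
    for i in range(n): M+=a.as_matrix();a=a*dr
    v=np.linalg.solve(M,tp-p)
    print('row',w.round(4),v.round(2),'x',n)
    a=R;pp=p.copy()
    for i in range(n):
        pp=pp+a.apply(v);a=a*dr;S=ik(pp,a,q);dq=S.x-q;q=S.x
        if i%4==3 or i==n-1 or S.cost>1e-6: print(i+1,q.round(2),'step',np.abs(dq).max().round(3),'err',round(S.cost,6),'press',((pp-[587,-145.5,0])@EX).round(),((pp-[587,-145.5,0])@EY).round(),pp[2].round())
if __name__=='__main__': a=[float(v) for v in sys.argv[1:]]; plan(*a[:4],int(a[4]),*a[5:])
E
python3 plan.py -165 0 130 0.7 10
```

```text
clock: 11.58
eef_pos: [536.6, -7.0, 270.5]
tcp_rot: [-2.278, 0.398, -1.874]
contact_force: [-0.1, -0.5, 0.0]
opening: 0.003
grasp_force: 0.0
clock: 12.0
eef_pos: [536.2, -33.7, 271.6]
tcp_rot: [-2.449, 0.685, -2.31]
contact_force: [-0.4, 0.3, 0.9]
opening: -0.001
grasp_force: 0.0
press [-86.   87.7 271.6] toolz [ 0.776  0.208 -0.596] tooly [-0.558  0.666 -0.494] q [-0.046 -0.031  2.414  3.33   0.177  0.747] p [536.2 -33.7 271.6] F [-0.5  0.1  0.9]
row [0.0109 0.0289 0.0838] [18.79 -1.27  2.68] x 10
4 [-0.09  0.04  2.47  3.52  0.24  0.87] step 0.041 err 0.0 press -105.0 38.0 217.0
8 [-0.1   0.12  2.53  3.65  0.3   1.1 ] step 0.065 err 0.0 press -142.0 7.0 159.0
10 [-0.08  0.18  2.56  3.69  0.33  1.25] step 0.078 err 0.0 press -165.0 0.0 130.0
```

```bash
python3 steer.py '0.011 0.029 0.084 18.8 -1.3 2.7 0; 0.011 0.029 0.084 18.8 -1.3 2.7 0; 0.011 0.029 0.084 18.8 -1.3 2.7 0; 0.011 0.029 0.084 18.8 -1.3 2.7 0; 0.011 0.029 0.084 18.8 -1.3 2.7 0'; python3 steer.py '0.011 0.029 0.084 18.8 -1.3 2.7 0; 0.011 0.029 0.084 18.8 -1.3 2.7 0; 0.011 0.029 0.084 18.8 -1.3 2.7 0; 0.011 0.029 0.084 18.8 -1.3 2.7 0; 0.011 0.029 0.084 18.8 -1.3 2.7 0'; python3 steer.py '0 0 0 0 0 0 0'; python3 st.py; python3 plan.py -160 0 36 0.7 5
python3 - <<'E'
from h import *
t=r.camera_params('top');O=np.array([587,-145.5]);ex=np.array([.9397,-.342]);ey=np.array([.342,.9397])
H=np.r_[O+22*ex-60*ey,150]
for q in np.arange(0.3,.8,.1):
    a=q+np.radians(15);print(round(q,1),(proj(t,H+120*np.r_[-np.sin(a)*ex,np.cos(a)])).round(1))
g=r.grab_frame('top').astype(int).sum(2)[180:220,325:375]
n,l,st,ce=cv2.connectedComponentsWithStats((g<150).astype(np.uint8))
for i in range(1,n):
    if st[i,4]>15: print(st[i],ce[i]+[325,180])
E
```

```text
clock: 12.42
eef_pos: [491.1, -80.4, 202.7]
tcp_rot: [-2.787, 0.77, -2.891]
contact_force: [0.3, 0.1, -0.4]
opening: -0.001
grasp_force: 0.0
clock: 12.83
eef_pos: [431.8, -89.1, 129.5]
tcp_rot: [-3.138, 0.699, 2.797]
contact_force: [0.1, 0.1, 0.7]
opening: -0.001
grasp_force: 0.0
clock: 12.92
eef_pos: [429.8, -88.4, 127.9]
tcp_rot: [-3.138, 0.694, 2.797]
contact_force: [-1.3, 0.7, 0.4]
opening: 0.002
grasp_force: 0.0
press [-1.673e+02 -1.000e-01  1.279e+02] toolz [ 0.64  -0.001 -0.769] tooly [-0.002  1.    -0.003] q [-0.083  0.179  2.567  3.696  0.326  1.243] p [429.8 -88.4 127.9] F [-1.5  0.2  0.4]
row [-0.0001 -0.0012  0.0007] [10.67  0.06 15.03] x 5
4 [-0.09  0.48  2.58  3.43  0.63  1.54] step 0.077 err 0.0 press -161.0 -0.0 54.0
5 [-0.09  0.56  2.58  3.4   0.7   1.57] step 0.076 err 0.0 press -160.0 -0.0 36.0
0.3 [[351.1 189.6]]
0.4 [[349.2 193.3]]
0.5 [[347.3 196.7]]
0.6 [[345.5 199.8]]
0.7 [[343.8 202.5]]
[21 12  7  7 35] [348.91428571 195.11428571]
```

```bash
python3 steer.py '0 0 0 10.7 0 15 0; 0 0 0 10.7 0 15 0; 0 0 0 10.7 0 15 0; 0 0 0 10.7 0 15 0; 0 0 0 10.7 0 15 0'; python3 steer.py '0 0 0 0 0 0 0';python3 st.py; python3 plan.py -62 0 37 0.7 12
```

```text
clock: 13.38
eef_pos: [441.0, -91.2, 38.5]
tcp_rot: [-3.138, 0.703, 2.802]
contact_force: [0.6, 0.2, -0.1]
opening: -0.003
grasp_force: 0.0
clock: 13.47
eef_pos: [439.6, -91.1, 35.7]
tcp_rot: [-3.136, 0.697, 2.802]
contact_force: [-1.4, -1.1, -0.3]
opening: 0.0
grasp_force: 0.0
press [-157.1    0.7   35.7] toolz [ 0.642  0.001 -0.767] tooly [-0.006  1.    -0.004] q [-0.091  0.556  2.574  3.402  0.686  1.56 ] p [439.6 -91.1  35.7] F [-1.  -1.5 -0.3]
row [ 0.0001 -0.0002  0.0006] [-6.14 -0.08  5.02] x 12
4 [-0.12  0.55  2.51  3.39  0.62  1.53] step 0.016 err 0.0 press -125.0 1.0 36.0
8 [-0.14  0.54  2.45  3.39  0.56  1.51] step 0.015 err 0.0 press -94.0 0.0 37.0
12 [-0.16  0.55  2.39  3.39  0.5   1.49] step 0.016 err 0.0 press -62.0 -0.0 37.0
```

```bash
F='0 0 0 -3.9 0 3.2 0'; python3 steer.py '0 0 0 -3.9 0 3.2 0; 0 0 0 -3.9 0 3.2 0; 0 0 0 -3.9 0 3.2 0; 0 0 0 -3.9 0 3.2 0; 0 0 0 -3.9 0 3.2 0'; python3 steer.py '0 0 0 -3.9 0 3.2 0; 0 0 0 -3.9 0 3.2 0; 0 0 0 -3.9 0 3.2 0; 0 0 0 -3.9 0 3.2 0; 0 0 0 -3.9 0 3.2 0'; python3 steer.py '0 0 0 -3.9 0 3.2 0; 0 0 0 -3.9 0 3.2 0; 0 0 0 -3.9 0 3.2 0; 0 0 0 -3.9 0 3.2 0; 0 0 0 -3.9 0 3.2 0';python3 st.py; python3 - <<'E'
from h import *
im=r.grab_frame('wrist');save('w1.png',im)
E
```

```text
clock: 13.88
eef_pos: [464.3, -100.0, 40.3]
tcp_rot: [3.14, 0.703, 2.793]
contact_force: [-1.5, 0.7, 0.4]
opening: 0.001
grasp_force: 0.3
clock: 14.3
eef_pos: [487.1, -108.4, 39.1]
tcp_rot: [3.141, 0.7, 2.793]
contact_force: [0.6, 0.3, 0.7]
opening: 0.001
grasp_force: 0.3
clock: 14.72
eef_pos: [510.7, -117.0, 39.3]
tcp_rot: [3.141, 0.7, 2.793]
contact_force: [-0.1, 0.6, 0.0]
opening: 0.0
grasp_force: 0.2
press [-81.4   0.7  39.3] toolz [ 0.644  0.001 -0.765] tooly [-0.001  1.     0.001] q [-0.151  0.539  2.428  3.393  0.529  1.505] p [ 510.7 -117.    39.3] F [-0.3  0.5  0. ]
```

```bash
python3 steer.py '0 0 0 -3.9 0 3.2 0; 0 0 0 -3.9 0 3.2 0; 0 0 0 -3.9 0 3.2 0; 0 0 0 -3.9 0 3.2 0'; python3 st.py; python3 steer.py '0 0 0 -1.6 0 1.3 0; 0 0 0 -1.6 0 1.3 0; 0 0 0 0 0 0 0';python3 steer.py '0 0 0 -1.6 0 1.3 0; 0 0 0 -1.6 0 1.3 0; 0 0 0 0 0 0 0';python3 st.py
```

```text
clock: 15.1
eef_pos: [529.7, -123.9, 39.6]
tcp_rot: [3.14, 0.7, 2.793]
contact_force: [0.5, -0.5, 0.5]
opening: 0.001
grasp_force: 0.2
press [-61.2   0.8  39.6] toolz [ 0.644  0.001 -0.765] tooly [-0.001  1.     0.001] q [-0.163  0.543  2.388  3.394  0.493  1.491] p [ 529.7 -123.9   39.6] F [ 0.7 -0.3  0.5]
clock: 15.35
eef_pos: [533.7, -125.3, 39.9]
tcp_rot: [3.14, 0.7, 2.793]
contact_force: [1.0, -0.2, -0.2]
opening: -0.001
grasp_force: 0.0
clock: 15.6
eef_pos: [537.4, -126.6, 39.9]
tcp_rot: [3.14, 0.7, 2.793]
contact_force: [-0.2, 0.0, -0.3]
opening: -0.005
grasp_force: 0.0
press [-53.1   0.8  39.9] toolz [ 0.644  0.001 -0.765] tooly [-0.001  1.     0.001] q [-0.167  0.544  2.372  3.394  0.48   1.485] p [ 537.4 -126.6   39.9] F [-0.2 -0.  -0.3]
```

```bash
for i in 1; do python3 steer.py '0 0 0 -1.2 0 1 0; 0 0 0 -1.2 0 1 0; 0 0 0 0 0 0 0'|grep -E 'eef|force'; done; python3 steer.py '0 0 0 -1.2 0 1 0; 0 0 0 0 0 0 0'|grep -E 'eef|force';python3 steer.py '0 0 0 -1.2 0 1 0; 0 0 0 0 0 0 0'|grep -E 'eef|force'
```

```text
eef_pos: [540.0, -127.7, 39.7]
contact_force: [-1.4, 0.4, -0.9]
grasp_force: 0.6
eef_pos: [540.7, -128.0, 39.4]
contact_force: [-4.2, 1.0, 2.6]
grasp_force: 2.2
eef_pos: [540.8, -128.1, 38.9]
contact_force: [-9.7, 3.3, 3.7]
grasp_force: 4.8
```

```bash
python3 steer.py '0 0 0 -0.8 0 0.6 0; 0 0 0 0 0 0 0; 0 0 0 0 0 0 0'; python3 st.py; python3 - <<'E'
from h import *
w=r.grab_frame('wrist');s=r.grab_frame('side');t=r.grab_frame('top')
c=r.camera_params('wrist');cs=r.camera_params('side')
O=np.array([587,-145.5]);ex=np.array([.9397,-.342]);ey=np.array([.342,.9397])
W=lambda x,y,z:np.r_[O+x*ex+y*ey,z]
a=cv2.resize(w,(800,600),interpolation=2)[:,:]
p=proj(cs,[W(-20,0,40)])[0];print(p,proj(c,[W(0,0,62)]))
u,v=(p-[40,40]).astype(int)
o=np.zeros((500,800,3),np.uint8)
o[:300,:400]=cv2.resize(w,(400,300),interpolation=2)
o[:400,400:]=cv2.resize(s[max(v,0):max(v,0)+80,u:u+80],(400,400),interpolation=2)
save('j.png',o)
E
```

```text
clock: 16.43
eef_pos: [540.9, -128.2, 38.7]
tcp_rot: [3.141, 0.695, 2.794]
contact_force: [-13.0, 5.4, 7.8]
opening: 0.0
grasp_force: 7.1
press [-49.2   0.5  38.7] toolz [ 0.64   0.001 -0.768] tooly [-0.001  1.     0.   ] q [-0.17   0.546  2.361  3.395  0.466  1.48 ] p [ 540.9 -128.2   38.7] F [-14.    0.7   7.8]
[257.00967552 207.38053455] [[256.53422822 332.02861449]]
```

View pics/j.png

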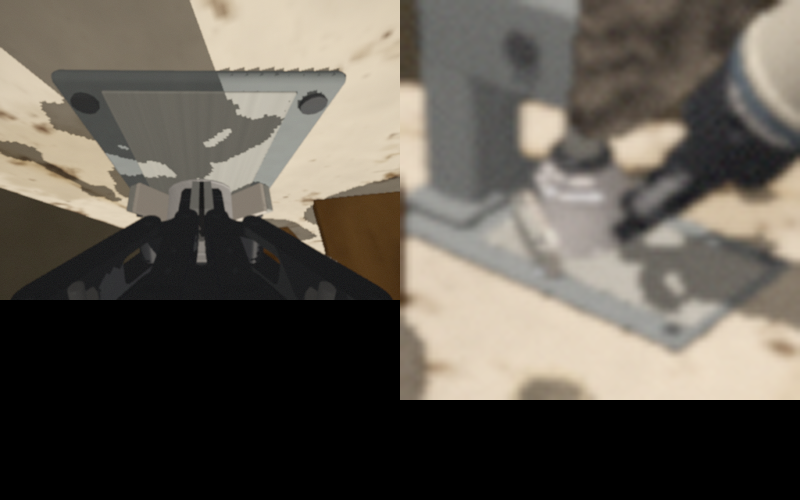

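```bash
python3 steer.py '0 0 0 1.5 0 -1.3 0; 0 0 0 3.9 0 -3.2 0; 0 0 0 7.7 0 -6.4 0; 0 0 0 15 0 -13 0; 0 0 0 15 0 -13 0'; python3 steer.py '0 0 0 -13 0 -15 0; 0 0 0 -19 0 -23 0; 0 0 0 -19 0 -23 0; 0 0 0 -19 0 -23 0; 0 0 0 0 0 0 0'; python3 st.py; python3 - <<'E'
from h import *
s=r.grab_frame('side');t=r.grab_frame('top');cs=r.camera_params('side');ct=r.camera_params('top')
O=np.array([587,-145.5]);ex=np.array([.9397,-.342]);ey=np.array([.342,.9397])
H=np.r_[O+22*ex-60*ey,150];a=.45+np.radians(15);k=H+120*np.r_[-np.sin(a)*ex,np.cos(a)]
print(k,proj(cs,k),proj(ct,k),'hinge',proj(cs,H))
u,v=proj(cs,k)[0].astype(int)
g=s.astype(int).sum(2)[v-14:v+15,u-16:u+17]
print(g[::2,::2])
for im,c,w in((t,ct,14),(s,cs,14)):
    u,v=proj(c,k)[0].astype(int);m=(im.astype(int).sum(2)[v-w:v+w+1,u-w:u+w+1]<150).astype(np.uint8)
    n,l,stt,ce=cv2.connectedComponentsWithStats(m)
    for i in range(1,n):
        if stt[i,4]>12: print(stt[i],ce[i]+[u-w,v-w])
E
```

```text
clock: 17.0
eef_pos: [490.3, -109.5, 40.8]
tcp_rot: [3.14, 0.702, 2.792]
contact_force: [0.2, 0.2, -1.4]
opening: 0.001
grasp_force: 0.0
clock: 17.42
eef_pos: [491.5, -110.9, 148.7]
tcp_rot: [-3.14, 0.707, 2.792]
contact_force: [0.9, 0.0, -0.1]
opening: -0.004
grasp_force: 0.0
press [-101.6   -0.2  148.7] toolz [ 0.65  -0.002 -0.76 ] tooly [ 0.002  1.    -0.001] q [-0.137  0.189  2.439  3.797  0.229  1.091] p [ 491.5 -110.9  148.7] F [ 0.9  0.3 -0.1]
[ 513.49625942 -182.59878272  240.86252966] [[278.67050971 146.11091419]] [[348.23281152 195.05748373]] hinge [[258.11707945 166.59367836]]
[[261 197 224 250 214 198 210 235 192 158 152 174 205 152  68  77 141]
 [270 213 248 254 218 169 202 238 191 164 155 164 205 219 149 172 184]
 [266 186 233 215 145 111 173 226 198 199 190 176 166 192 202 188 201]
 [234 215 228 182 120 114 181 222 235 250 239 198 181 212 200 189 185]
 [231 251 228 184 140 183 204 223 239 259 261 215 182 210 222 191 173]
 [260 256 225 192 200 211 206 202 215 254 262 203 160 196 219 189 173]
 [214 235 214 199 182 190 180 162 200 220 246 202 166 192 215 177 200]
 [222 222 198 170 150 152 153 160 169 216 232 170 179 211 191 183 168]
 [243 227 166 144 155 169 169 171 207 231 211 138 203 223 175 170 154]
 [241 213 183 175 189 220 209 157 186 206 187 156 187 185 162 177 163]
 [270 246 218 219 221 253 219 181 176 183 204 195 162 161 182 170 142]
 [241 164 183 213 233 247 224 213 219 226 210 154 102 101 161 173 161]
 [241 164 174 203 218 218 189 199 223 232 169 100  88  84 146 171 153]
 [224 207 203 185 186 185 204 229 215 216 163  91  85  82 151 161 153]
 [148 181 205 197 169 182 239 251 209 170 187 114  86 146 166 150 148]]
[12 10  7  9 37] [348.75675676 195.02702703]
[ 5  3  5  6 20] [270.8  137.65]
[19 21  8  8 51] [286.25490196 156.76470588]
```

```bash
python3 - <<'E'
from h import *
cs=r.camera_params('side');ct=r.camera_params('top')
p,e=tri(ct,[348.8,195.1],cs,[286.3,156.8]);print(p,e)
O=np.array([587,-145.5]);ex=np.array([.9397,-.342]);ey=np.array([.342,.9397])
d=p[:2]-O;print('press',d@ex,d@ey,p[2])
for q in np.arange(.3,1.4,.1):
    a=q+np.radians(15);k=np.r_[O+22*ex-60*ey,150]+120*np.r_[-np.sin(a)*ex,np.cos(a)];print(q.round(1),proj(cs,k).round(1),proj(ct,k).round(1))
E
```

```text
[ 503.52386825 -196.1649261   201.22845351] 22.793658814214083
press -61.11511627644756 -76.15866811363519 201.2284535053775
0.3 [[274.9 141.7]] [[351.1 189.6]]
0.4 [[277.4 144.6]] [[349.2 193.3]]
0.5 [[279.8 147.7]] [[347.3 196.7]]
0.6 [[282. 151.]] [[345.5 199.8]]
0.7 [[283.9 154.5]] [[343.8 202.5]]
0.8 [[285.5 158.1]] [[342.1 204.8]]
0.9 [[286.9 161.7]] [[340.6 206.7]]
1.0 [[287.9 165.5]] [[339.2 208.1]]
1.1 [[288.6 169.2]] [[338.  209.2]]
1.2 [[289.  172.8]] [[336.9 209.8]]
1.3 [[289.  176.4]] [[335.9 210. ]]
```

```bash
python3 - <<'E'
from h import *
from ik import EX,EY,EZ
s=r.sense();c=r.camera_params('wrist');R=cv2.Rodrigues(np.float64(c['rvec']))[0];o=-R.T@np.float64(c['tvec']).ravel()
k=np.array([513.5,-182.6,240.9])
for d in(200,250):
  for vv in(150,230):
    dirc=ray(c,[[256,vv]])[1][0];dirc/=np.linalg.norm(dirc)
    cam=k-dirc*d; t=s['eef_pos']+cam-o; g=t-[587,-145.5,0];print(d,vv,dirc,(g@EX).round(),(g@EY).round(),t[2].round())
E
python3 plan.py -190 -30 200 0.7 5
```

```text
200 150 [ 0.71949741 -0.26941233 -0.64010974] -71.0 -59.0 329.0
200 230 [ 0.8584914  -0.32050085 -0.4003395 ] -100.0 -59.0 281.0
250 150 [ 0.71949741 -0.26941233 -0.64010974] -109.0 -59.0 361.0
250 230 [ 0.8584914  -0.32050085 -0.4003395 ] -146.0 -59.0 301.0
row [-0.0003  0.0006 -0.0001] [  6.24  -5.97 -19.61] x 5
4 [-0.18 -0.05  2.54  4.41  0.12  0.44] step 0.311 err 0.0 press -173.0 -24.0 189.0
5 [-0.2  -0.12  2.57  4.44  0.09  0.38] step 0.068 err 0.000304 press -190.0 -30.0 200.0
```

```bash
python3 - <<'E'
from ik import *
q0=r.sense()['qpos']
for th in(.9,1.0,1.1,1.2,1.3):
  for q in(-.0,.45,.9,1.3):
    a=q+np.radians(15);X=22-120*np.sin(a);z=150+120*np.cos(a)
    s=ik(*target(X-3*np.sin(th),-60,z+3*np.cos(th),th,1),[-.2,.2,2.4,3.5,.4,1.4]);print(th,q,s.x.round(2),round(s.cost,5))
E
python3 plan.py -105 -45 200 1.2 6
```

```text
0.9 -0.0 [-0.34  0.06  2.3   3.19  0.12  1.53] 0.0
0.9 0.45 [-0.34  0.04  2.41  3.17  0.21  1.54] 0.0
0.9 0.9 [-0.34  0.12  2.51  3.16  0.38  1.56] 0.0
0.9 1.3 [-0.34  0.27  2.55  3.16  0.59  1.57] 0.0
1.0 -0.0 [-0.34  0.09  2.36  3.16  0.31  1.55] 0.0
1.0 0.45 [-0.34  0.08  2.47  3.16  0.41  1.56] 0.0
1.0 0.9 [-0.34  0.19  2.56  3.16  0.61  1.56] 0.0
1.0 1.3 [-0.34  0.37  2.6   3.15  0.83  1.57] 0.0
1.1 -0.0 [-0.34  0.14  2.41  3.16  0.51  1.56] 0.0
1.1 0.45 [-0.34  0.15  2.52  3.16  0.63  1.56] 0.0
1.1 0.9 [-0.34  0.29  2.61  3.15  0.85  1.57] 0.0
1.1 1.3 [-0.34  0.5   2.64  3.15  1.09  1.57] 0.0
1.2 -0.0 [-0.34  0.21  2.46  3.15  0.72  1.56] 0.0
1.2 0.45 [-0.34  0.24  2.56  3.15  0.87  1.57] 0.0
1.2 0.9 [-0.34  0.42  2.64  3.15  1.12  1.57] 0.0
1.2 1.3 [-0.34  0.64  2.66  3.15  1.36  1.57] 2e-05
1.3 -0.0 [-0.34  0.3   2.49  3.15  0.95  1.57] 0.0
1.3 0.45 [-0.34  0.36  2.6   3.15  1.12  1.57] 0.0
1.3 0.9 [-0.33  0.55  2.66  3.16  1.36  1.57] 0.00019
1.3 1.3 [-0.33  0.81  2.66  3.17  1.63  1.58] 0.00107
row [-0.0003 -0.0828 -0.    ] [-7.06 -7.46 -5.93] x 6
4 [-0.21  0.28  2.6   3.32  0.78  1.52] step 0.158 err 0.0 press -101.0 -30.0 182.0
6 [-0.26  0.38  2.66  3.24  1.08  1.56] step 0.128 err 0.000286 press -105.0 -45.0 200.0
```

```bash
python3 plan.py -112 -60 275 1.0 8
```

```text
row [-0.0002 -0.0371 -0.    ] [-11.28  -7.47 -11.79] x 8
4 [-0.22  0.05  2.49  3.52  0.26  1.28] step 0.07 err 0.0 press -103.0 -30.0 210.0
8 [-0.34 -0.11  2.53  3.18  0.28  1.54] step 0.099 err 0.0 press -112.0 -60.0 275.0
```

```bash
python3 steer.py '0 -0.037 0 -11.3 -7.5 -11.8 0; 0 -0.037 0 -11.3 -7.5 -11.8 0; 0 -0.037 0 -11.3 -7.5 -11.8 0; 0 -0.037 0 -11.3 -7.5 -11.8 0.4; 0 -0.037 0 -11.3 -7.5 -11.8 0.7'; python3 steer.py '0 -0.037 0 -11.3 -7.5 -11.8 0.7; 0 -0.037 0 -11.3 -7.5 -11.8 0.7; 0 -0.037 0 -11.3 -7.5 -11.8 0.7; 0 0 0 0 0 0 0.7'; python3 st.py; python3 - <<'E'
from h import *
c=r.camera_params('wrist');im=r.grab_frame('wrist');save('w2.png',im)
import pickle;pickle.dump((c,im),open('f5.pkl','wb'))
O=np.array([587,-145.5]);ex=np.array([.9397,-.342]);ey=np.array([.342,.9397])
for q in np.arange(.2,.8,.1):
    a=q+np.radians(15);k=np.r_[O+22*ex-60*ey,150]+120*np.r_[-np.sin(a)*ex,np.cos(a)];print(q.round(1),proj(c,k).round(1))
u,v=proj(c,k)[0].astype(int);print(im.astype(int).sum(2)[160:384:8,190:330:8])
E
```

```text
clock: 17.93
eef_pos: [475.4, -145.1, 224.2]
tcp_rot: [-3.139, 0.883, 2.795]
contact_force: [-0.8, -0.5, -1.0]
opening: 0.279
grasp_force: 0.0
clock: 18.27
eef_pos: [460.3, -163.7, 273.7]
tcp_rot: [-3.139, 0.996, 2.794]
contact_force: [0.1, -0.1, 0.1]
opening: 0.7
grasp_force: 0.0
press [-112.8  -60.5  273.7] toolz [ 0.839 -0.001 -0.543] tooly [ 0.001  1.    -0.001] q [-0.338 -0.109  2.533  3.181  0.279  1.539] p [ 460.3 -163.7  273.7] F [ 0.2 -0.1  0.1]
0.2 [[258.2 246. ]]
0.3 [[258.2 237.2]]
0.4 [[258.2 226.5]]
0.5 [[258.2 213.8]]
0.6 [[258.2 199.2]]
0.7 [[258.2 183. ]]
0.8 [[258.2 165.5]]
[[175 181 177 181 185 188 186 180 313 302 312 417 392 322 457 458 458 462]
 [174 173 176 181 186 174 186 181 305 285 184 365 227 393 463 342 360 449]
 [176 172 175 188 187 178 178 185 309 286 190 181 257 444 466 313 349 353]
 [190 182 185 185 184 171 173 175 311 288 181 176 344 476 478 353 355 347]
 [190 179 175 178 189 179 178 175 311 300 176 176 420 476 474 382 290 274]
 [191 181 179 186 185 177 182 183 309 302 180 188 176 182 129 155 187 216]
 [179 178 177 181 179 186 184 130  61  75 176 182 1
[... 899 characters left out ...]
174 177 186 279 284  76]
 [123 175 173 175 175 175 180 176 181 180 178 175 179 166 177 248 268 111]
 [ 83 173 170 170 181 184 184 180 177 182 177 180 180 171 177 241 262  90]
 [ 97 173 175 173 178 181 181 180 170 179 176 181 169 179 179 214 196 103]
 [101 146 171  88  81 103 112 162 179 172 155 101  95  99  97 223 123  97]
 [ 87 110  89 106  95  91  82  96  83  94  83  99  96  79  88  95  94  93]
 [ 95  86  90  94  90 100  86  93  99  98  90  98  92  82  97  97 102  92]
 [ 94  85  93  87  89 108  99 106 101  98  92 103  98  97  94  92  97  94]
 [ 83  89 105  93 101  90  98  89  98  92  89  95  84  99  88  91  90  89]
 [ 94  93  91  96  98 105  94  98  91  95  93  85  84 103  96  95  91  87]]
```

```bash
python3 - <<'E'
from h import *
import pickle
c,im=pickle.load(open('f5.pkl','rb'))
m=(im.astype(int).sum(2)[195:255,232:286]<145).astype(np.uint8);m=cv2.morphologyEx(m,cv2.MORPH_CLOSE,np.ones((9,9),np.uint8));m=cv2.morphologyEx(m,cv2.MORPH_OPEN,np.ones((5,5),np.uint8))
n,l,s,ce=cv2.connectedComponentsWithStats(m)
for i in range(1,n): print(s[i],ce[i]+[232,195])
i=1+np.argmax(s[1:,4]);(x,y),rad=cv2.minEnclosingCircle(np.argwhere(l==i)[:,::-1].astype(np.float32));u=[x+232,y+195];print(u,rad)
p,e=tri(c,u,r.camera_params('top'),[348.8,195.1]);O=np.array([587,-145.5]);ex=np.array([.9397,-.342]);ey=np.array([.342,.9397])
d=p[:2]-O;print('knob press',d@ex,d@ey,p[2],e)
E
```

```text
[   7   11   38   38 1167] [257.32305056 223.90831191]
[257.27792739868164, 223.83647346496582] 19.44194984436035
knob press -56.26446923795184 -60.78994066430564 243.3812282275519 0.18639592873419084
```

```bash
python3 steer.py '0 0 0 -1.3 0 15 0.7; 0 0 0 -1.3 0 15 0.7; 0 0 0 -1.3 0 15 0.7; 0 0 0 -1.3 0 15.5 0.7; 0 0 0 0 0 0 0.7'; python3 st.py; python3 steer.py '0 0 0 0 0 0 0.2; 0 0 0 0 0 0 0.2; 0 0 0 0 0 0 0.2; 0 0 0 0 0 0 0.2; 0 0 0 0 0 0 0.2' 40; python3 st.py; python3 - <<'E'
import numpy as np
th=1.0;fz=(np.sin(th),-np.cos(th));fx=(-np.cos(th),-np.sin(th))
a0=.436+np.radians(15);pt=lambda a:np.array([-120*np.sin(a),120*np.cos(a)])
qs=np.r_[np.arange(.436,1.28,.07)];qs=np.append(qs,1.3)
for i in range(len(qs)-1):
    d=pt(qs[i+1]+.2618)-pt(qs[i]+.2618);print(qs[i+1].round(3),'x %.1f z %.1f'%(d@fx,d@fz))
E
```

```text
clock: 18.73
eef_pos: [513.3, -182.1, 242.5]
tcp_rot: [-3.139, 0.991, 2.795]
contact_force: [-0.1, 0.2, -0.3]
opening: 0.699
grasp_force: 0.0
press [-56.8 -59.7 242.5] toolz [ 0.837 -0.001 -0.548] tooly [ 0.     1.    -0.002] q [-0.337  0.084  2.462  3.17   0.396  1.55 ] p [ 513.3 -182.1  242.5] F [-0.1  0.2 -0.3]
clock: 19.15
eef_pos: [510.5, -182.2, 244.9]
tcp_rot: [-3.14, 0.994, 2.792]
contact_force: [1.5, -6.4, -5.5]
opening: 0.3
grasp_force: 39.5
press [-59.3 -60.7 244.9] toolz [ 0.838 -0.003 -0.546] tooly [ 0.002  1.    -0.001] q [-0.339  0.074  2.466  3.17   0.392  1.55 ] p [ 510.5 -182.2  244.9] F [ 3.6 -5.5 -5.5]
0.506 x 8.1 z -2.2
0.576 x 8.2 z -1.6
0.646 x 8.3 z -1.1
0.716 x 8.4 z -0.5
0.786 x 8.4 z 0.1
0.856 x 8.4 z 0.7
0.926 x 8.3 z 1.3
0.996 x 8.2 z 1.9
1.066 x 8.0 z 2.4
1.136 x 7.9 z 3.0
1.206 x 7.6 z 3.5
1.276 x 7.4 z 4.0
1.3 x 2.5 z 1.5
```

```bash
python3 steer.py '0 0 0 8.1 0 -2.2 0.2; 0 0 0 8.2 0 -1.6 0.2; 0 0 0 8.3 0 -1.1 0.2; 0 0 0 8.4 0 -0.5 0.2; 0 0 0 0 0 0 0.2'; python3 st.py;  python3 steer.py '0 0 0 8.4 0 0.1 0.2; 0 0 0 8.4 0 0.7 0.2; 0 0 0 8.3 0 1.3 0.2; 0 0 0 8.2 0 1.9 0.2; 0 0 0 0 0 0 0.2'; python3 st.py
```

```text
clock: 19.57
eef_pos: [489.4, -174.5, 220.2]
tcp_rot: [-3.139, 0.995, 2.793]
contact_force: [-3.3, -4.8, -0.9]
opening: 0.303
grasp_force: 41.3
press [-81.8 -60.6 220.2] toolz [ 0.839 -0.002 -0.545] tooly [ 0.002  1.    -0.002] q [-0.338  0.12   2.528  3.166  0.502  1.555] p [ 489.4 -174.5  220.2] F [-1.5 -5.7 -0.9]
clock: 19.98
eef_pos: [476.3, -169.7, 190.5]
tcp_rot: [-3.139, 0.996, 2.793]
contact_force: [-0.2, -3.8, 0.2]
opening: 0.296
grasp_force: 42.4
press [-95.7 -60.6 190.5] toolz [ 0.839 -0.002 -0.543] tooly [ 0.002  1.    -0.001] q [-0.337  0.215  2.575  3.162  0.645  1.561] p [ 476.3 -169.7  190.5] F [ 1.1 -3.6  0.2]
```

```bash
python3 steer.py '0 0 0 8 0 2.4 0.2; 0 0 0 7.9 0 3 0.2; 0 0 0 7.6 0 3.5 0.2; 0 0 0 5 0 2.7 0.2; 0 0 0 0 0 0 0.2'; python3 st.py;  python3 steer.py '0 0 0 2.4 0 1.4 0.2; 0 0 0 0 0 0 0.2; 0 0 0 0 0 0 0.2'; python3 st.py
```

```text
clock: 20.4
eef_pos: [469.6, -167.3, 159.0]
tcp_rot: [-3.138, 0.992, 2.794]
contact_force: [-4.6, -3.4, -1.4]
opening: 0.276
grasp_force: 38.4
press [-102.8  -60.6  159. ] toolz [ 0.837 -0.002 -0.547] tooly [ 0.002  1.    -0.002] q [-0.337  0.336  2.602  3.159  0.788  1.564] p [ 469.6 -167.3  159. ] F [-3.2 -4.7 -1.4]
clock: 20.65
eef_pos: [468.8, -166.8, 156.2]
tcp_rot: [-3.138, 0.99, 2.794]
contact_force: [-8.1, 1.2, -0.9]
opening: 0.199
grasp_force: 3.4
press [-103.8  -60.4  156.2] toolz [ 0.836 -0.002 -0.549] tooly [ 0.001  1.    -0.002] q [-0.337  0.346  2.604  3.158  0.798  1.565] p [ 468.8 -166.8  156.2] F [-8.  -1.7 -0.9]
```

```bash
python3 steer.py '0 0 0 0 0 0 0.7; 0 0 0 0 0 0 0.7; 0 0 0 0 0 -15 0.7; 0 0 0 0 0 -20 0.7; 0 0 0 0 0 -20 0.7'; python3 steer.py '0 0 0 0 0 0 0.7'; python3 st.py; cat > knob.py <<'E'
from h import *
c=r.camera_params('wrist');im=r.grab_frame('wrist');save('w3.png',im)
O=np.array([587,-145.5]);ex=np.array([.9397,-.342]);ey=np.array([.342,.9397])
A=np.arange(-.05,1.45,.05)
K_=[np.r_[O+22*ex-60.5*ey,150]+121*np.r_[-np.sin(q+.2618)*ex,np.cos(q+.2618)] for q in A]
uv=proj(c,K_)
g=cv2.GaussianBlur(im.astype(np.float32).sum(2),(0,0),1)
R,_=cv2.Rodrigues(np.float64(c['rvec']))
yy,xx=np.mgrid[:384,:512]
for q,k,(u,v) in zip(A,K_,uv):
    rad=c['fx']*14/((R@k+np.float64(c['tvec']).ravel())[2]);d=np.hypot(xx-u,yy-v)
    i=g[d<rad*.9];o=g[(d>rad*1.1)&(d<rad*1.35)]
    if len(i)>50 and len(o)>50: print(q.round(2),u.round(),v.round(),rad.round(1),'in',i.mean().round(),'frac dark',(i<150).mean().round(2),'out dark',(o<150).mean().round(2))
E
python3 knob.py
```

```text
clock: 21.07
eef_pos: [433.7, -153.5, 189.7]
tcp_rot: [-3.138, 0.988, 2.795]
contact_force: [0.3, 1.0, 0.3]
opening: 0.697
grasp_force: 0.0
clock: 21.15
eef_pos: [434.9, -153.9, 193.2]
tcp_rot: [-3.138, 0.995, 2.795]
contact_force: [1.3, 0.4, 0.1]
opening: 0.699
grasp_force: 0.0
press [-140.   -59.9  193.2] toolz [ 0.839 -0.002 -0.545] tooly [ 0.001  1.    -0.002] q [-0.333  0.159  2.657  3.166  0.67   1.559] p [ 434.9 -153.9  193.2] F [1.1 0.9 0.1]
-0.05 257.0 355.0 15.6 in 91.0 frac dark 1.0 out dark 0.88
0.0 257.0 355.0 15.9 in 91.0 frac dark 1.0 out dark 0.87
0.05 257.0 355.0 16.2 in 91.0 frac dark 1.0 out dark 0.86
0.1 257.0 354.0 16.6 in 91.0 frac dark 1.0 out dark 0.84
0.15 257.0 353.0 16.9 in 92.0 frac dark 1.0 out dark 0.81
0.2 257.0 351.0 17.3 in 94.0 frac dark 0.98 out dark 0.77
0.25 257.0 349.0 17.6 in 98.0 frac dark 0.94 out dark 0.73
0.3 257.0 347.0 18.0 in 104.0 frac dark 0.86 out dark 0.69
0.35 257.0 344.0 18.3 in 113.0 frac dark 0.76 out dark 0.65
0.4 257.0 340.0 18.6 in 123.0 frac dark 0.63 out dark 0.59
0.45 257.0 336.0 18.9 in 135.0 frac dark 0.49 out dark 0.54
0.
[... 412 characters left out ...]
.0 284.0 20.8 in 174.0 frac dark 0.0 out dark 0.1
0.9 257.0 276.0 20.9 in 170.0 frac dark 0.07 out dark 0.21
0.95 257.0 267.0 21.0 in 160.0 frac dark 0.25 out dark 0.27
1.0 257.0 258.0 21.1 in 139.0 frac dark 0.52 out dark 0.3
1.05 257.0 249.0 21.1 in 109.0 frac dark 0.82 out dark 0.25
1.1 257.0 240.0 21.1 in 88.0 frac dark 0.96 out dark 0.06
1.15 257.0 230.0 21.0 in 101.0 frac dark 0.81 out dark 0.25
1.2 257.0 221.0 20.9 in 126.0 frac dark 0.53 out dark 0.29
1.25 257.0 212.0 20.8 in 153.0 frac dark 0.27 out dark 0.26
1.3 257.0 203.0 20.7 in 177.0 frac dark 0.09 out dark 0.18
1.35 257.0 195.0 20.5 in 244.0 frac dark 0.03 out dark 0.06
1.4 257.0 186.0 20.3 in 337.0 frac dark 0.0 out dark 0.06
```

```bash
python3 plan.py -125 -60 240 1.0 4; python3 - <<'E'
from ik import *
q=r.sense()['qpos']
for X,z in((-125,240),(-77,218),(-92,180),(-95,175)):
    s=ik(*target(X,-60,z,1.0,1),q);print(X,z,s.x.round(2),s.cost.round(5))
E
```

```text
row [-0.0004 -0.0012  0.0003] [-11.92  -0.03  -3.38] x 4
4 [-0.34 -0.02  2.59  3.17  0.43  1.56] step 0.055 err 0.0 press -125.0 -60.0 240.0
-125 240 [-0.34 -0.02  2.59  3.17  0.43  1.56] 0.0
-77 218 [-0.34  0.14  2.52  3.16  0.52  1.56] 0.0
-92 180 [-0.34  0.26  2.57  3.16  0.69  1.57] 0.0
-95 175 [-0.34  0.28  2.58  3.16  0.72  1.57] 0.0
```

```bash
python3 steer.py '0 0 0 -12 0 -3.4 0.3; 0 0 0 -12 0 -3.4 0; 0 0 0 -12 0 -3.4 0; 0 0 0 -12 0 -3.4 0; 0 0 0 0 0 0 0'; python3 steer.py '0 0 0 -2 0 17 0; 0 0 0 -2 0 17 0; 0 0 0 -3.7 0 18 0; 0 0 0 0 0 0 0';python3 st.py; python3 steer.py '0 0 0 10 0 2 0; 0 0 0 7 0 1.4 0; 0 0 0 0 0 0 0'; python3 st.py;python3 steer.py '0 0 0 4 0 0.8 0; 0 0 0 4 0 0.8 0; 0 0 0 0 0 0 0'; python3 st.py
```

```text
clock: 21.62
eef_pos: [450.6, -159.6, 240.3]
tcp_rot: [-3.138, 0.995, 2.794]
contact_force: [0.8, -0.9, 0.2]
opening: 0.006
grasp_force: 0.0
clock: 21.95
eef_pos: [495.6, -176.1, 214.2]
tcp_rot: [-3.138, 0.99, 2.795]
contact_force: [0.0, 0.3, 1.0]
opening: 0.002
grasp_force: 0.0
press [-75.4 -60.  214.2] toolz [ 0.836 -0.002 -0.549] tooly [ 0.001  1.    -0.002] q [-0.337  0.146  2.518  3.166  0.512  1.555] p [ 495.6 -176.1  214.2] F [-0.1  0.3  1. ]
clock: 22.2
eef_pos: [485.7, -172.6, 197.1]
tcp_rot: [-3.138, 0.986, 2.794]
contact_force: [-0.4, -0.1, 0.0]
opening: -0.004
grasp_force: 0.0
press [-85.9 -60.1 197.1] toolz [ 0.834 -0.002 -0.552] tooly [ 0.001  1.    -0.002] q [-0.337  0.191  2.547  3.164  0.582  1.558] p [ 485.7 -172.6  197.1] F [-0.3 -0.2  0. ]
clock: 22.45
eef_pos: [484.5, -172.1, 191.9]
tcp_rot: [-3.138, 0.99, 2.794]
contact_force: [0.6, -1.8, 0.6]
opening: -0.001
grasp_force: 0.3
press [-87.2 -60.1 191.9] toolz [ 0.836 -0.002 -0.548] tooly [ 0.001  1.    -0.002] q [-0.337  0.213  2.555  3.163  0.617  1.559] p [ 484.5 -172.1  191.9] F [ 1.2 -1.5  0.6]
```

```bash
for i in 1; do python3 steer.py '0 0 0 4 0 0.8 0; 0 0 0 0 0 0 0'>/dev/null; done; python3 st.py;python3 steer.py '0 0 0 4 0 0.8 0; 0 0 0 0 0 0 0'>/dev/null; python3 st.py;python3 steer.py '0 0 0 4 0 0.8 0; 0 0 0 0 0 0 0'>/dev/null; python3 st.py
```

```text
press [-88.3 -60.1 188.5] toolz [ 0.837 -0.002 -0.548] tooly [ 0.001  1.    -0.002] q [-0.337  0.225  2.56   3.162  0.635  1.56 ] p [ 483.5 -171.8  188.5] F [2.7 0.2 1. ]
press [-89.8 -60.1 184.6] toolz [ 0.837 -0.002 -0.548] tooly [ 0.001  1.    -0.002] q [-0.337  0.239  2.564  3.162  0.653  1.561] p [ 482.1 -171.3  184.6] F [5.2 1.5 2. ]
press [-91.4 -60.1 180.7] toolz [ 0.837 -0.002 -0.548] tooly [ 0.001  1.    -0.002] q [-0.337  0.253  2.569  3.161  0.671  1.561] p [ 480.5 -170.7  180.7] F [5.9 0.9 2. ]
```

```bash
python3 steer.py '0 0 0 3 0 1.5 0; 0 0 0 0 0 0 0'>/dev/null; python3 st.py;python3 steer.py '0 0 0 3 0 1.5 0; 0 0 0 0 0 0 0'>/dev/null; python3 st.py; python3 knob.py | awk '$1>0.9'
```

```text
press [-91.8 -60.2 177.5] toolz [ 0.837 -0.002 -0.547] tooly [ 0.001  1.    -0.002] q [-0.337  0.265  2.572  3.161  0.687  1.562] p [ 480.2 -170.6  177.5] F [ 3.1 -0.1  5.3]
press [-91.8 -60.1 174.7] toolz [ 0.838 -0.002 -0.546] tooly [ 0.001  1.    -0.002] q [-0.337  0.278  2.574  3.161  0.704  1.562] p [ 480.1 -170.6  174.7] F [2.3 0.  9.6]
0.95 257.0 307.0 29.0 in 113.0 frac dark 0.83 out dark 0.95
1.0 257.0 295.0 29.1 in 112.0 frac dark 0.86 out dark 0.82
1.05 257.0 282.0 29.1 in 131.0 frac dark 0.78 out dark 0.71
1.1 257.0 270.0 29.1 in 152.0 frac dark 0.68 out dark 0.63
1.15 257.0 257.0 29.0 in 151.0 frac dark 0.66 out dark 0.6
1.2 257.0 244.0 28.8 in 145.0 frac dark 0.66 out dark 0.59
1.25 257.0 231.0 28.6 in 110.0 frac dark 0.83 out dark 0.43
1.3 257.0 219.0 28.3 in 75.0 frac dark 1.0 out dark 0.13
1.35 257.0 207.0 28.0 in 119.0 frac dark 0.85 out dark 0.25
1.4 257.0 196.0 27.6 in 230.0 frac dark 0.56 out dark 0.32
```

```bash
python3 steer.py '0 0 0 0 0 0 0; 0 0 0 0.5 0 0 0'|tail -3; python3 - <<'E'
from ik import *
q=r.sense()['qpos'];z_=lambda t:(np.sin(t),-np.cos(t));
H=np.array([22,150])
for th in(.8,.9,1.0):
    z=np.array([np.sin(th),-np.cos(th)]);x=np.array([-np.cos(th),-np.sin(th)])
    for lab,qq,g,Y in(('side',1.28,32,-115),('under',1.28,32,-60),('c',1.28,21,-60),('c',.9,21,-60),('c',.5,21,-60),('c',0,21,-60)):
        b=H+121*np.array([-np.sin(qq+.2618),np.cos(qq+.2618)]);t=b-6*z+g*x
        s=ik(*target(t[0],Y,t[1],th,1),q);print(th,lab,qq,t.round(1),s.x.round(2),s.cost.round(5))
E
python3 st.py
```

```text
contact_force: [1.3, -0.3, 11.6]
opening: 0.006
grasp_force: 5.3
0.8 side 1.28 [-125.5  134.7] [-0.56  0.25  2.55  2.81  0.47  1.72] 0.0
0.8 under 1.28 [-125.5  134.7] [-0.34  0.25  2.56  3.16  0.47  1.56] 0.0
0.8 c 1.28 [-117.9  142.6] [-0.34  0.23  2.54  3.16  0.42  1.56] 0.0
0.8 c 0.9 [-108.   187.2] [-0.34  0.09  2.49  3.17  0.24  1.55] 0.0
0.8 c 0.5 [-80.5 226.7] [-0.34  0.02  2.41  3.22  0.09  1.5 ] 0.0
0.8 c 0 [-28.3 256. ] [-0.34  0.04  2.29  2.78  0.    1.93] 4e-05
0.9 side 1.28 [-123.5  132.2] [-0.58  0.35  2.6   2.87  0.71  1.64] 0.0
0.9 under 1.28 [-123.5  132.2] [-0.34  0.35  2.61  3.16  0.71  1.57] 0.0
0.9 c 1.28 [-116.7  140.8] [-0.34  0.31  2.59  3.16  0.66  1.57] 0.0
0.9 c 0.9 [-106.8  185.4] [-0.34  0.15  2.55  3.16  0.45  1.56] 0.0
0.9 c 0.5 [-79.3 224.8] [-0.34  0.06  2.47  3.17  0.28  1.55] 0.0
0.9 c 0 [-27.1 254.2] [-0.34  0.07  2.35  3.18  0.17  1.54] 0.0
1.0 side 1.28 [-121.3  129.8] [-0.59  0.47  2.64  2.89  0.97  1.58] 0.0
1.0 under 1.28 [-121.3  129.8] [-0.34  0.48  2.65  3.15  0.98  1.57] 0.0
1.0 c 1.28 [-115.3  139.1] [-0.34  0.43  2.63  3.15  0.92  1.57] 0.0
1.0 c 0.9 [-105.4  183.7] [-0.34  0.24  2.6   3.16  0.69  1.57] 0.0
1.0 c 0.5 [-77.9 223.1] [-0.34  0.12  2.52  3.16  0.5   1.56] 0.0
1.0 c 0 [-25.7 252.4] [-0.34  0.11  2.4   3.16  0.37  1.56] 0.0
press [-91.9 -60.1 174.8] toolz [ 0.838 -0.002 -0.546] tooly [ 0.001  1.    -0.002] q [-0.337  0.278  2.575  3.161  0.705  1.562] p [ 480.1 -170.6  174.8] F [ 1.3  0.2 11.6]
```

```bash
python3 steer.py '0 0 0 -6 0 0 0; 0 0 0 -12 0 0 0; 0 0 0 0 -28 0 0; 0 0 0 0 -28 0 0; 0 0 0 0 0 0 0'; python3 plan.py -123.5 -115 131 0.9 5
```

```text
clock: 23.92
eef_pos: [467.2, -229.2, 187.9]
tcp_rot: [-3.138, 0.987, 2.791]
contact_force: [0.2, 0.4, 0.2]
opening: 0.002
grasp_force: 0.0
row [-0.0009  0.0175 -0.0002] [13.86  0.91  0.15] x 5
4 [-0.57  0.33  2.59  2.86  0.69  1.65] step 0.025 err 0.0 press -115.0 -116.0 142.0
5 [-0.58  0.35  2.6   2.87  0.71  1.64] step 0.026 err 0.0 press -124.0 -115.0 131.0
```

```bash
python3 steer.py '0 0.0175 0 13.9 0.9 0.1 0; 0 0.0175 0 13.9 0.9 0.1 0; 0 0.0175 0 13.9 0.9 0.1 0; 0 0.0175 0 13.9 0.9 0.1 0; 0 0.0175 0 13.9 0.9 0.1 0'; python3 steer.py '0 0 0 0 18 0 0; 0 0 0 0 18 0 0; 0 0 0 0 18 0 0; 0 0 0 0 0 0 0'; python3 st.py; python3 - <<'E'
import numpy as np
th=.9;z=np.array([np.sin(th),-np.cos(th)]);x=np.array([-np.cos(th),-np.sin(th)])
b=lambda q:np.array([22-121*np.sin(q+.2618),150+121*np.cos(q+.2618)])
qs=np.append(np.arange(1.28,-.01,-.08),-.02)
for i in range(len(qs)-1):
    d=b(qs[i+1])-b(qs[i]);print(qs[i+1].round(2),'%.1f 0 %.1f'%(d@x,d@z),(b(qs[i+1])-6*z+21*x).round())
E
```

```text
clock: 24.33
eef_pos: [432.1, -206.3, 129.6]
tcp_rot: [-3.139, 0.898, 2.796]
contact_force: [0.0, 0.7, 0.1]
opening: 0.002
grasp_force: 0.0
clock: 24.67
eef_pos: [451.4, -153.8, 129.7]
tcp_rot: [-3.137, 0.898, 2.8]
contact_force: [0.7, -0.1, -0.9]
opening: 0.003
grasp_force: 0.0
press [-124.6  -54.2  129.7] toolz [ 0.782  0.002 -0.623] tooly [-0.004  1.    -0.003] q [-0.315  0.356  2.611  3.18   0.723  1.559] p [ 451.4 -153.8  129.7] F [ 0.7  0.2 -0.9]
1.2 -8.0 0 -5.5 [-116.  150.]
1.12 -8.4 0 -4.8 [-115.  160.]
1.04 -8.7 0 -4.1 [-112.  169.]
0.96 -9.1 0 -3.4 [-109.  179.]
0.88 -9.3 0 -2.7 [-106.  188.]
0.8 -9.5 0 -1.9 [-101.  196.]
0.72 -9.6 0 -1.2 [-96. 204.]
0.64 -9.7 0 -0.4 [-91. 212.]
0.56 -9.7 0 0.4 [-84. 220.]
0.48 -9.6 0 1.1 [-78. 226.]
0.4 -9.5 0 1.9 [-70. 233.]
0.32 -9.3 0 2.7 [-62. 238.]
0.24 -9.1 0 3.4 [-54. 243.]
0.16 -8.8 0 4.1 [-45. 248.]
0.08 -8.4 0 4.8 [-36. 251.]
-0.0 -8.0 0 5.4 [-27. 254.]
-0.02 -1.9 0 1.5 [-25. 255.]
```

```bash
python3 steer.py '0 0 0 0 -6.5 0 0; 0 0 0 -11 0 0 0; 0 0 0 -8 0 -5.5 0; 0 0 0 -8.4 0 -4.8 0; 0 0 0 -8.7 0 -4.1 0'; python3 st.py; python3 steer.py '0 0 0 -9.1 0 -3.4 0; 0 0 0 -9.3 0 -2.7 0; 0 0 0 -9.5 0 -1.9 0; 0 0 0 -9.6 0 -1.2 0; 0 0 0 0 0 0 0';  python3 st.py
```

```text
clock: 25.08
eef_pos: [456.7, -165.4, 165.7]
tcp_rot: [-3.137, 0.893, 2.797]
contact_force: [-5.7, 3.7, -2.5]
opening: -0.001
grasp_force: 3.1
press [-115.6  -63.3  165.7] toolz [ 0.779 -0.    -0.627] tooly [-0.002  1.    -0.003] q [-0.352  0.206  2.575  3.139  0.532  1.569] p [ 456.7 -165.4  165.7] F [-6.6  1.5 -2.5]
clock: 25.5
eef_pos: [474.7, -172.2, 203.6]
tcp_rot: [-3.138, 0.901, 2.796]
contact_force: [-1.4, 0.5, -0.5]
opening: 0.0
grasp_force: 0.9
press [-96.4 -63.5 203.6] toolz [ 0.784 -0.001 -0.621] tooly [-0.001  1.    -0.002] q [-0.352  0.098  2.517  3.139  0.373  1.569] p [ 474.7 -172.2  203.6] F [-1.5  0.  -0.5]
```

```bash
python3 - <<'E'
from h import *
c=r.camera_params('top');im=r.grab_frame('top')
O=np.array([587,-145.5]);ex=np.array([.9397,-.342]);ey=np.array([.342,.9397])
g=im.astype(int).sum(2)[175:222,325:375];n,l,s,ce=cv2.connectedComponentsWithStats((g<150).astype(np.uint8))
for i in range(1,n):
    if s[i,4]>8: print(s[i],ce[i]+[325,175])
for q in np.arange(0,1.4,.2): print(q.round(1),proj(c,np.r_[O+22*ex-60.5*ey,150]+121*np.r_[-np.sin(q+.2618)*ex,np.cos(q+.2618)]).round(1))
E
```

```text
[15 25  8  8 43] [343.69767442 203.55813953]
[ 3 39 17  8 62] [336.93548387 217.35483871]
0.0 [[357.  177.2]]
0.2 [[353.2 185.8]]
0.4 [[349.3 193.6]]
0.6 [[345.6 200.1]]
0.8 [[342.2 205.2]]
1.0 [[339.3 208.5]]
1.2 [[336.9 210.2]]
```

```bash
python3 steer.py '0 0 0 -9.7 1 -0.4 0; 0 0 0 -9.7 1 0.4 0; 0 0 0 -9.6 0.5 1.1 0; 0 0 0 -9.5 0 1.9 0; 0 0 0 -9.3 0 2.7 0'; python3 st.py; python3 steer.py '0 0 0 -9.1 0 3.4 0; 0 0 0 -8.8 0 4.1 0; 0 0 0 -8.4 0 4.8 0; 0 0 0 0 0 0 0';  python3 st.py;  python3 - <<'E'
from h import *
im=r.grab_frame('top')
g=im.astype(int).sum(2)[165:222,325:375];n,l,s,ce=cv2.connectedComponentsWithStats((g<150).astype(np.uint8))
for i in range(1,n):
    if s[i,4]>8: print(s[i],ce[i]+[325,165])
E
```

```text
clock: 25.97
eef_pos: [507.6, -181.9, 236.7]
tcp_rot: [-3.138, 0.899, 2.795]
contact_force: [-2.9, 1.7, -1.0]
opening: 0.004
grasp_force: 1.3
press [-62.2 -61.3 236.7] toolz [ 0.783 -0.002 -0.622] tooly [ 0.     1.    -0.002] q [-0.343  0.051  2.425  3.169  0.235  1.547] p [ 507.6 -181.9  236.7] F [-3.3  0.6 -1. ]
clock: 26.3
eef_pos: [534.4, -191.9, 252.0]
tcp_rot: [-3.139, 0.904, 2.794]
contact_force: [-0.1, 0.4, 0.2]
opening: -0.002
grasp_force: 0.0
press [-33.6 -61.6 252. ] toolz [ 0.786 -0.002 -0.619] tooly [ 0.001  1.    -0.002] q [-0.344  0.061  2.362  3.174  0.186  1.541] p [ 534.4 -191.9  252. ] F [-0.2  0.3  0.2]
[27 10  9  8 46] [355.63043478 178.26086957]
[ 11  25  29  32 190] [352.52631579 203.58421053]
[33 31  6  7 16] [360.4375 199.375 ]
[17 35  8  9 29] [345.27586207 203.89655172]
[34 39  9  5 25] [362.96 205.48]
[ 8 43  8 14 67] [336.53731343 214.98507463]
```

```bash
python3 steer.py '0 0 0 -4.2 0 2.5 0; 0 0 0 0 0 0 0; 0 0 0 5 0 -3 0; 0 0 0 10 0 -8 0; 0 0 0 8 0 -20 0'; python3 steer.py '0 0 0 0 0 -30 0; 0 0 0 0 0 -30 0; 0 0 0 0 0 0 0; 0 0 0 0 0 0 0';  python3 st.py;  python3 - <<'E'
from h import *
im=r.grab_frame('top')
g=im.astype(int).sum(2)[165:215,340:375];n,l,s,ce=cv2.connectedComponentsWithStats((g<150).astype(np.uint8))
for i in range(1,n):
    if s[i,4]>8: print(s[i],ce[i]+[340,165])
# cups and bottle: change of the top picture at the loose things since the start
import pickle
t0=pickle.load(open('f0.pkl','rb'))['top'][1].astype(np.float32);t1=im.astype(np.float32)
for n,(u,v) in dict(closed=(180,189),cup1=(207,218),cup2=(239,220),cupc=(248,192),bottle=(211,191)).items():
    a=cv2.cvtColor(t0[v-14:v+14,u-14:u+14],7);b=cv2.cvtColor(t1[v-14:v+14,u-14:u+14],7);print(n,cv2.phaseCorrelate(a,b))
E
```

```text
clock: 26.77
eef_pos: [501.0, -179.7, 253.4]
tcp_rot: [-3.139, 0.903, 2.794]
contact_force: [-0.5, 0.4, 0.9]
opening: -0.003
grasp_force: 0.0
clock: 27.1
eef_pos: [459.7, -165.4, 290.4]
tcp_rot: [-3.137, 0.907, 2.793]
contact_force: [1.4, 0.2, 0.0]
opening: -0.0
grasp_force: 0.0
press [-112.9  -62.2  290.4] toolz [ 0.788 -0.004 -0.616] tooly [ 0.004  1.    -0.003] q [-0.342 -0.182  2.457  3.39   0.042  1.328] p [ 459.7 -165.4  290.4] F [1.3 0.7 0. ]
[12 10  8  7 45] [355.51111111 178.02222222]
closed ((0.02465833491917735, 0.02190570025139671), 1.0064795541763305)
cup1 ((-0.5088624521793665, 0.13988517570330217), 0.5344064897961087)
cup2 ((-0.039809283275667795, -0.004443614260871698), 0.9403449826770358)
cupc ((0.02455142135320365, -0.006322735977557059), 0.9869748091697693)
bottle ((-0.019918687548342362, 0.08642095693931573), 0.9633905246522692)
```

```bash
python3 -c "
from rig import r
print(r.sign_off())"
```

```text
the job is handed in; nothing more can be done
None
```

The job is handed in at about 27 s of the 72 s: the proud tin was pushed home between the guides, its lid pressed down and the lever swung back to about 0.05 rad, and the other five things show no movement in the top view. I did not look at the tin again after pressing, so its final position rests on the push and press forces; the verdict was not shown.

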